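# Wipe the slate serving board and lay out the coffee things

### The arm

A 7-joint arm with a two-finger parallel gripper is mounted at the origin on a cart in front of the work surface, level with it; the furniture and walls round the work are solid. World frame = base frame: x ahead of the robot, y to its left, z up, the work surface at z = 0. Lengths are in m, angles in rad, forces in N, time in s.
With the tool pointing down it reaches from about 0.4 to 0.75 m from the base axis. Payload 19.5 kg.
Tool frame: the origin (TCP) lies at the very end of the fingers, on their centre line; the grasp point (between the pads) lies 19 mm behind it; x points along the fingers, z is the direction in which the jaws open and shut, and the axes are right-handed (so a half turn about x gives the same grasp; the last joint's range is limited). The gripper opens to 85 mm and grips with 20 to 120 N. Pads are 22 mm wide; open, the fingers measure 114 mm over their backs; the gripper's body (76 mm by 85 mm) begins 54 mm behind the grasp point. The pads swing forward as they close: fully open they stand 13 mm farther back than shut.
Start: joints at [1.135, 0.707, -0.028, 1.485, 0.022, 0.951, -0.075], TCP at [0.221, -0.531, 0.231] pointing down, gripper open.
Joint ranges: [-2.71, 2.71], [-0.32, 2.16], [-1.57, 1.52], [0, 2.45], [-1.46, 4.6], [0, 2.02], [-2.83, 2.83]. Speed limits (rad/s): [1.89, 1.89, 2.57, 2.57, 3.01, 3.01, 3.01].

### API

Orientations are given as a unit quaternion [w, x, y, z].
In Python, from rig import robot gives the robot as it stands.
- The arm moves only by the tool send_rows, never from a script. Its argument "commands" is a list of rows, each a list of 3 entries, a list of its own where there are three numbers: the shift along the tool's x, y, z in units of 30 mm (1.0 is 30 mm), then the turn, a rotation vector about the tool's x, y, z in units of 8 degrees (1.0 is 8 degrees), then the finger opening in mm, from 0 to 85.4. A call has 1 to 12 rows; each row shifts and turns the commanded pose from where the row before left it, along the tool's axes as they then stand; what a row does not reach is not made up. A row lasts 1/10 s, in which the tool goes at most 50 mm and 8.59 degrees, less where a joint would pass 70% of its speed; a pose out of reach is approached as far as the arm can. A call is refused whole if a number of a shift passes 1 or a number of a turn 1, either way. A call with a gripper value outside its range is refused whole. The fingers move at their own pace and stop on an object; "newtons" is the grip in N (left out, the last holds). Time passes only in rows, so rows that do not move let the fingers close. It gives the time, the measured TCP pose, the force and the opening at its end, in the units of the state.
- robot.state(): the state, without advancing time (a new reading comes with each control period).
- robot.get_image(name): name is "scene" or "top" or "wrist"; returns a dict with "image" (480x640x3 uint8, red, green, blue), "range_z" (480x640 float32, m along the optical axis (not along the pixel's ray), 0 where there is no reading), "K" (3x3 intrinsics, pixels), "k1" (the pictures are not rectified: a ray, as slopes to the right and down, at radius r is drawn at 1 + k1 r^2 times it, then the intrinsics apply), "R" (3x3) and "t" (3): a world point X has camera coordinates R X + t. Camera axes: x right, y down, z forward; pixel columns grow to the right and rows downward; lengths in m; the calibration is good to about 2 mm. A picture is of the moment at which its call begins.
- robot.close_job(): hands the job in, once; it reports no verdict.
Trained networks look in the newest picture that a camera, given by its name, has taken for a name from the list of things; names that differ only in an ending like _2 or _b are one class to them, and where a whole thing is asked for, a point or a joint stands for the part that bears it (a point fixed in the world has none). Each returns a list of dicts, best first, with "score" (0 to 1); they miss things now and then, are a little off and sometimes report something else, mostly with a low value. They report only what shows in the picture. A call takes as long as a camera call.
- robot.silhouettes(camera, target): "pixels" (480x640 bool, what is visible of it) and "rect" ([left, top, width, height] in pixels, round what is visible of it).
The state is a dict: "time": time; "q": joint angles; "dq": joint speeds; "tau": joint torques, N m; "ee_pos": TCP position; "tool_rot": TCP orientation; "ft_force": force on the tool from outside, world axes, zero at the start; "moment": the same for the moment, N m; "finger_gap": finger opening in m.
Only numpy, scipy, OpenCV 4.12 (cv2) and the standard library are available. Lean on these libraries where they do the work, as an engineer would, in place of code of your own. Each camera call takes 0.05 s, during which the arm holds its last target.

### The job

Take the chalk duster out of the trough at the left-hand end of the slate serving board and with it wipe the loose chalk sticks along the slate into that trough; push them only with the duster, never with the gripper. Lay nothing on the board until it is clear, then put the duster, felt side down, on the counter beside the board, and set whatever cups, glass and spoons are there each in an outline of its own shape drawn on the slate, standing upright, cup handles and spoon bowls pointing as drawn. Leave the milk pot and the jar where they are.

Things in the scene. Friction and masses are not known exactly. Their poses are not given: they have to be found in the camera images.
- slate: Fixed framed slate board. Origin on the counter under the middle of the face; x away from robot, y left, z up (yaw +-0.04). Face x +-85, y +-150 mm, top at z 20. Front and back rails outside the face rise to z 23 along board and trough; right end flush, open. Left end, y 150 to 230: open trough 170 by 80 inside, floor z 8, end wall to z 23. Chalk outlines drawn on the face.
- glass_mark (a point): Centre of the drawn plain circle for the glass (72 mm across), on the slate face; board x +24, y 0 mm. Behind the work: a fixed shelf post, front face at world x 0.565, y -0.065 to 0.012, full height; shelves from x 0.608, 0.32 m up. The counter's front edge is at x 0.407.
- cup_mark_a (a point): Centre of the drawn cup circle (68 mm across), on the face; board x +24, y +112 mm. Its small handle loop is drawn on the far side (board +x). Either cup may go in either cup outline.
- cup_mark_b (a point): Centre of the drawn cup circle (68 mm across), on the face; board x +24, y -112 mm. Its small handle loop is drawn on the far side (board +x). Either cup may go in either cup outline.
- spoon_mark_a (a point): Middle of the drawn spoon outline (140 mm long, along board y, bowl toward the middle of the board, that is board -y), on the face; board x -50, y +77 mm. Either spoon may go in either spoon outline.
- spoon_mark_b (a point): Middle of the drawn spoon outline (140 mm long, along board y, bowl toward the middle of the board, that is board +y), on the face; board x -50, y -77 mm. Either spoon may go in either spoon outline.
- cup_a: Espresso cup, white with a band, 51 mm high, round body 63 mm across at the rim (43 mm foot), handle at its -y; mass about 0.11 kg. Origin at the underside, z up; the body's own middle lies 13.5 mm from the origin toward +y, the handle reaches 57 mm from that middle toward -y. Grasp across the body along its x. May be absent.
- cup_a_middle (a point): Middle of that cup's round body, at its underside.
- cup_a_handle (a point): Point below that cup's handle, 50 mm from the body's middle, at the height of the underside.
- cup_b: Espresso cup, white with a band, 51 mm high, round body 63 mm across at the rim (43 mm foot), handle at its -y; mass about 0.11 kg. Origin at the underside, z up; the body's own middle lies 13.5 mm from the origin toward +y, the handle reaches 57 mm from that middle toward -y. Grasp across the body along its x. May be absent.
- cup_b_middle (a point): Middle of that cup's round body, at its underside.
- cup_b_handle (a point): Point below that cup's handle, 50 mm from the body's middle, at the height of the underside.
- glass: Teal tumbler, 84 mm high, round, 68 mm across at the rim, about 60 mm near the foot; 0.16 kg. Origin: centre of its underside, z up. May be absent.
- spoon_a: Steel teaspoon lying flat, 138 mm long (x), 28 mm wide at the bowl, 12 mm high; 0.02 kg. Origin: middle of its length at the underside; x points to the bowl. Grasp across y near the middle (22 mm wide, 11 mm high there; 28 and 10 at the bowl). May be absent.
- spoon_a_bowl (a point): Middle of that spoon's bowl, 50 mm from the origin along its x.
- spoon_b: Steel teaspoon lying flat, 138 mm long (x), 28 mm wide at the bowl, 12 mm high; 0.02 kg. Origin: middle of its length at the underside; x points to the bowl. Grasp across y near the middle (22 mm wide, 11 mm high there; 28 and 10 at the bowl). May be absent.
- spoon_b_bowl (a point): Middle of that spoon's bowl, 50 mm from the origin along its x.
- duster: Chalk duster, a block 104 (x) by 29 (y) by 26 (z) mm, wooden back above, felt below; 0.06 kg. At the start it lies in the trough, felt down. Origin: centre of the felt underside, z up. Grasp across y (29 mm) by the upper half.
- chalk_0: Chalk stick, 62 mm long (x), 11 mm thick with flat sides (slides, does not roll), 0.015 kg; lies on the slate at the start. Origin: middle of its underside. May be absent.
- chalk_1: Chalk stick, 45 mm long (x), 11 mm thick with flat sides (slides, does not roll), 0.015 kg; lies on the slate at the start. Origin: middle of its underside. May be absent.
- chalk_2: Chalk stick, 75 mm long (x), 11 mm thick with flat sides (slides, does not roll), 0.015 kg; lies on the slate at the start. Origin: middle of its underside. May be absent.
- chalk_3: Chalk stick, 70 mm long (x), 11 mm thick with flat sides (slides, does not roll), 0.015 kg; lies on the slate at the start. Origin: middle of its underside. May be absent.
- milkpot: Bystander: small silver milk pot 80 by 107 by 81 mm on the counter at the far left. Leave it alone.
- jar: Bystander: clip-top jar 92 by 94 by 121 mm on the counter at the far right. Leave it alone.

How it is judged:
On the way, in this order (a step that is already met when the one before it is completed fails the run):
1. the duster is brought down onto the slate face (z of duster in the frame of slate between 0.015 and 0.035 m and x of duster in the frame of slate between -0.085 and 0.085 m and y of duster in the frame of slate between -0.18 and 0.15 m), for 0.1 s.
2. all chalk lies in the trough, and nothing has been laid on the board yet (y of chalk_0 in the frame of slate between 0.152 and 0.232 m and x of chalk_0 in the frame of slate between -0.088 and 0.088 m and z of each of chalk_0, chalk_1, chalk_2, chalk_3 in the frame of slate below 0.026 m and y of chalk_1 in the frame of slate between 0.152 and 0.232 m and x of chalk_1 in the frame of slate between -0.088 and 0.088 m and y of chalk_2 in the frame of slate between 0.152 and 0.232 m and x of chalk_2 in the frame of slate between -0.088 and 0.088 m and y of chalk_3 in the frame of slate between 0.152 and 0.232 m and x of chalk_3 in the frame of slate between -0.088 and 0.088 m and (y of cup_a_middle in the frame of slate above 0.245 m or y of cup_a_middle in the frame of slate below -0.15 m or x of cup_a_middle in the frame of slate above 0.09 m or x of cup_a_middle in the frame of slate below -0.09 m) and (y of cup_b_middle in the frame of slate above 0.245 m or y of cup_b_middle in the frame of slate below -0.15 m or x of cup_b_middle in the frame of slate above 0.09 m or x of cup_b_middle in the frame of slate below -0.09 m) and (y of glass in the frame of slate above 0.245 m or y of glass in the frame of slate below -0.15 m or x of glass in the frame of slate above 0.09 m or x of glass in the frame of slate below -0.09 m) and (y of spoon_a in the frame of slate above 0.245 m or y of spoon_a in the frame of slate below -0.15 m or x of spoon_a in the frame of slate above 0.09 m or x of spoon_a in the frame of slate below -0.09 m) and (y of spoon_b in the frame of slate above 0.245 m or y of spoon_b in the frame of slate below -0.15 m or x of spoon_b in the frame of slate above 0.09 m or x of spoon_b in the frame of slate below -0.09 m)), for 0.2 s.
At the end, for the whole second after the job is handed in: All chalk in the trough; each cup, glass and spoon present rests upright (flat) on the slate, middle within 13 mm of an outline of its kind, handle or bowl pointing as drawn (cup within 25 deg, spoon 17 deg); duster flat, felt down, on the counter, off the board (y of chalk_0 in the frame of slate between 0.152 and 0.232 m and x of chalk_0 in the frame of slate between -0.088 and 0.088 m and z of each of chalk_0, chalk_1, chalk_2, chalk_3 in the frame of slate below 0.026 m and y of chalk_1 in the frame of slate between 0.152 and 0.232 m and x of chalk_1 in the frame of slate between -0.088 and 0.088 m and y of chalk_2 in the frame of slate between 0.152 and 0.232 m and x of chalk_2 in the frame of slate between -0.088 and 0.088 m and y of chalk_3 in the frame of slate between 0.152 and 0.232 m and x of chalk_3 in the frame of slate between -0.088 and 0.088 m and height (world z) of cup_a between 0.015 and 0.026 m and angle between each of cup_a, cup_b, glass, spoon_a, spoon_b's own z axis and vertical below 0.12 rad and linear speed of each of cup_a, cup_b, glass, spoon_a, spoon_b below 0.02 m/s and ((horizontal distance between cup_a_middle and cup_mark_a below 0.013 m and angle between the y axis of cup_a and the x axis of slate, either way round below 0.44 rad and x of cup_a_handle in the frame of slate above 0.035 m) or (horizontal distance between cup_a_middle and cup_mark_b below 0.013 m and angle between the y axis of cup_a and the x axis of slate, either way round below 0.44 rad and x of cup_a_handle in the frame of slate above 0.035 m)) and height (world z) of cup_b between 0.015 and 0.026 m and ((horizontal distance between cup_b_middle and cup_mark_a below 0.013 m and angle between the y axis of cup_b and the x axis of slate, either way round below 0.44 rad and x of cup_b_handle in the frame of slate above 0.035 m) or (horizontal distance between cup_b_middle and cup_mark_b below 0.013 m and angle between the y axis of cup_b and the x axis of slate, either way round below 0.44 rad and x of cup_b_handle in the frame of slate above 0.035 m)) and height (world z) of glass between 0.015 and 0.026 m and horizontal distance between glass and glass_mark below 0.013 m and height (world z) of spoon_a between 0.015 and 0.026 m and ((horizontal distance between spoon_a and spoon_mark_a below 0.013 m and angle between the x axis of spoon_a and the y axis of slate, either way round below 0.3 rad and y of spoon_a_bowl in the frame of slate below 0.057 m) or (horizontal distance between spoon_a and spoon_mark_b below 0.013 m and angle between the x axis of spoon_a and the y axis of slate, either way round below 0.3 rad and y of spoon_a_bowl in the frame of slate above -0.057 m)) and height (world z) of spoon_b between 0.015 and 0.026 m and ((horizontal distance between spoon_b and spoon_mark_a below 0.013 m and angle between the x axis of spoon_b and the y axis of slate, either way round below 0.3 rad and y of spoon_b_bowl in the frame of slate below 0.057 m) or (horizontal distance between spoon_b and spoon_mark_b below 0.013 m and angle between the x axis of spoon_b and the y axis of slate, either way round below 0.3 rad and y of spoon_b_bowl in the frame of slate above -0.057 m)) and height (world z) of duster below 0.008 m and angle between duster's own z axis and vertical below 0.15 rad and (y of duster in the frame of slate above 0.245 m or y of duster in the frame of slate below -0.15 m or x of duster in the frame of slate above 0.09 m or x of duster in the frame of slate below -0.09 m)); the robot touches nothing.
It fails at once if a chalk stick is pushed with the gripper (over 2 N) (contact force between the fingers and chalk_0 above 2 N or contact force between the fingers and chalk_1 above 2 N or contact force between the fingers and chalk_2 above 2 N or contact force between the fingers and chalk_3 above 2 N).
It fails at once if the milk pot or the jar is moved more than 30 mm (distance of any of milkpot, jar from where it was at the start of the episode above 0.03 m).
Of chalk_0, chalk_1, chalk_2, chalk_3 only 2 to 4 are there at a start; the rules pass over those that are not, and their reading is None.
Of cup_a, cup_b, glass, spoon_a, spoon_b only 4 to 5 are there at a start; the rules pass over those that are not, and their reading is None.
At some moment in a run one of spoon_a, spoon_b, duster may be knocked a few centimetres aside while the robot is not near it.
It also fails if it takes over 210 s, if anything falls off the work surface, if the arm or the gripper's body presses on something with over 40 N, if the wrist force passes 120 N, or if a joint passes its speed limit or range.

## Working session

There is one attempt and no reset: what is moved stays moved. The work goes in short steps, Python scripts to look and compute and a tool call to move; the robot and the scene stay as the last step left them, time stands still between calls to the robot, and variables do not carry over. Pictures are saved under pics/ and viewed, and the job is handed in when it is done.

Besides the shell and the picture viewer there is one more tool, called by a JSON object that holds its "method" and its "body", one argument or row to a line. send_rows: Moves the arm, as the interface text tells. Its arguments: {"type":"object","properties":{"commands":{"type":"array","items":{"type":"array"}},"newtons":{"type":"number"}},"required":["commands"]}

```bash
mkdir -p pics; ls
cat > h.py <<'E'
import numpy as np,cv2
from rig import robot
def snap(n,f):
    d=robot.get_image(n); cv2.imwrite('pics/'+f,cv2.cvtColor(d['image'],cv2.COLOR_RGB2BGR)); return d
def px2w(d,uv,z=None):
    """pixels Nx2 -> world; if z given intersect the plane, else use depth"""
    uv=np.atleast_2d(np.asarray(uv,float)); K=d['K']
    s=np.c_[(uv[:,0]-K[0,2])/K[0,0],(uv[:,1]-K[1,2])/K[1,1]]
    u=s.copy()
    for _ in range(20): u=s/(1+d['k1']*(u**2).sum(1,keepdims=True))
    r=np.c_[u,np.ones(len(u))]; R=d['R'];t=np.asarray(d['t']).reshape(3)
    if z is None:
        Z=d['range_z'][uv[:,1].astype(int),uv[:,0].astype(int)]
        return (r*Z[:,None]-t)@R
    c=-R.T@t; w=r@R
    return c+w*((z-c[2])/w[:,2])[:,None]
def w2px(d,X):
    X=np.atleast_2d(X); c=X@d['R'].T+np.asarray(d['t']).reshape(3)
    u=c[:,:2]/c[:,2:]; u=u*(1+d['k1']*(u**2).sum(1,keepdims=True))
    return np.c_[u[:,0]*d['K'][0,0]+d['K'][0,2],u[:,1]*d['K'][1,1]+d['K'][1,2]]
E
python3 - <<'E'
from h import *
s=robot.state();print(s)
for n in ['scene','top','wrist']:
    d=snap(n,n+'0.png');print(n,d['k1'],-d['R'].T@np.asarray(d['t']).reshape(3),d['R'][2],(d['range_z']>0).mean())
E
```

```text
pics
{'time': 0.0, 'q': array([ 1.13531879,  0.70710756, -0.02759862,  1.48498908,  0.02202458,
        0.95089861, -0.07549064]), 'dq': array([-0.00108124, -0.00020352,  0.00063588, -0.00076753, -0.00067942,
       -0.00035918,  0.00131755]), 'tau': array([-4.50730622e-04, -8.83183551e+01,  1.23539798e+00, -2.36154896e+01,
        1.70735613e-02,  6.60849808e-03, -4.02441890e-05]), 'ee_pos': array([ 0.22050091, -0.53075866,  0.23082735]), 'tool_rot': array([ 0.58781538,  0.39272314,  0.5884873 , -0.39233188]), 'ft_force': array([0.17215887, 0.21438598, 0.2036794 ]), 'moment': array([ 0.03893472, -0.02901165,  0.02794283]), 'finger_gap': 0.08533512456518971}
scene -0.09358567555640512 [-0.38160797  1.33231631  0.8083048 ] [ 0.49838445 -0.75266666 -0.43023927] 0.9959733072916667
top -0.13802612392995683 [0.39183088 0.01961465 1.79183841] [ 0.06314277 -0.01630901 -0.99787124] 0.9959798177083333
wrist 0.02172224537682134 [ 0.29427729 -0.50005993  0.37196335] [-0.2906711  -0.12007916 -0.94925829] 0.9959602864583333
```

View pics/top0.png

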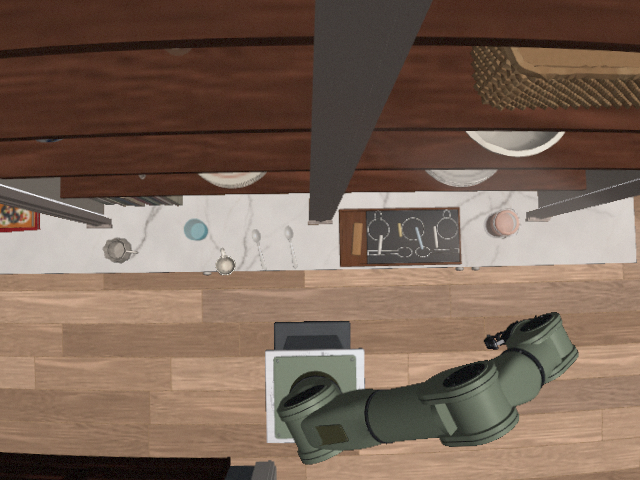

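View pics/scene0.png

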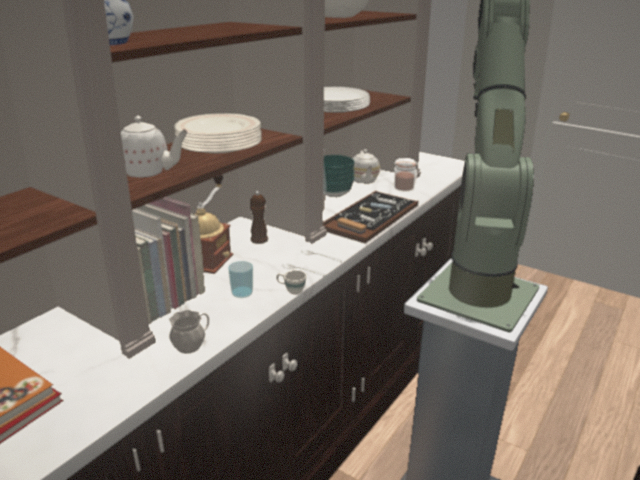

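Run:
```python
from h import *
d=snap('top','top1.png')
im=cv2.cvtColor(d['image'],cv2.COLOR_RGB2BGR)
cv2.imwrite('pics/z1.png',cv2.resize(im[195:280,320:480],None,fx=5,fy=5,interpolation=cv2.INTER_CUBIC))
cv2.imwrite('pics/z2.png',cv2.resize(im[195:285,85:325],None,fx=3.3,fy=3.3,interpolation=cv2.INTER_CUBIC))
for n in ['slate','cup_a','glass','spoon_a','duster','chalk_0','milkpot','jar']:
    for r in robot.silhouettes('top',n):
        p=np.argwhere(r['pixels'])[:,::-1]
        if len(p)==0: continue
        w=px2w(d,p); m=np.median(w,0)
        print(n,round(r['score'],2),r['rect'],len(p),m.round(3),w.min(0).round(3),w.max(0).round(3))
```

```text
slate 0.92 [340.0, 206.3, 118.9, 63.0] 6443 [ 0.508 -0.29   0.02 ] [ 0.392 -0.484 -0.009] [0.608 0.02  1.792]
cup_a 0.56 [212.8, 246.4, 22.8, 27.6] 340 [0.432 0.279 0.018] [ 0.392  0.02  -0.009] [0.478 0.309 1.792]
glass 0.84 [188.7, 218.4, 23.6, 21.7] 371 [0.54  0.372 0.018] [ 0.505  0.33  -0.007] [0.568 0.394 0.095]
spoon_a 0.76 [285.9, 225.5, 10.1, 42.1] 57 [0.525 0.074 0.003] [ 0.392  0.02  -0.007] [0.542 0.084 1.792]
spoon_a 0.6 [254.1, 230.4, 10.4, 39.6] 128 [0.506 0.171 0.005] [ 0.414  0.151 -0.007] [0.536 0.188 0.018]
duster 0.5 [353.1, 223.2, 9.3, 32.8] 270 [ 0.508 -0.144  0.034] [ 0.455 -0.163  0.006] [ 0.557 -0.13   0.046]
chalk_0 0.53 [376.7, 234.8, 9.1, 22.1] 95 [ 0.483 -0.218  0.028] [ 0.392 -0.231  0.011] [0.512 0.02  1.792]
chalk_0 0.47 [431.0, 227.8, 11.4, 21.7] 96 [ 0.509 -0.397  0.028] [ 0.47  -0.407  0.01 ] [ 0.538 -0.389  0.043]
chalk_0 0.41 [413.1, 225.4, 9.7, 22.6] 89 [ 0.497 -0.343  0.03 ] [ 0.392 -0.36   0.017] [0.536 0.02  1.792]
chalk_0 0.38 [398.5, 222.8, 2.4, 15.0] 39 [ 0.53 -0.28  0.03] [ 0.392 -0.285  0.021] [0.55  0.02  1.792]
chalk_0 0.27 [341.2, 205.4, 118.9, 60.3] 6340 [ 0.509 -0.287  0.02 ] [ 0.392 -0.484 -0.006] [0.606 0.02  1.792]
milkpot 0.6 [103.3, 239.9, 35.8, 23.9] 614 [0.478 0.625 0.046] [ 0.392  0.02  -0.01 ] [0.519 0.675 1.792]
milkpot 0.34 [185.7, 218.9, 23.0, 23.0] 407 [0.54  0.372 0.023] [ 0.505  0.33  -0.007] [0.569 0.395 0.095]
jar 0.83 [479.2, 208.8, 43.7, 28.7] 860 [ 0.537 -0.592  0.115] [ 0.392 -0.684 -0.009] [0.594 0.02  1.792]
```

View pics/z1.png

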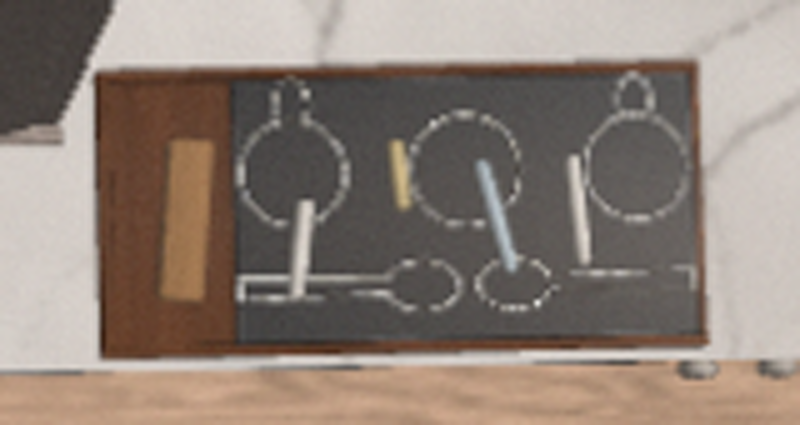

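View pics/z2.png

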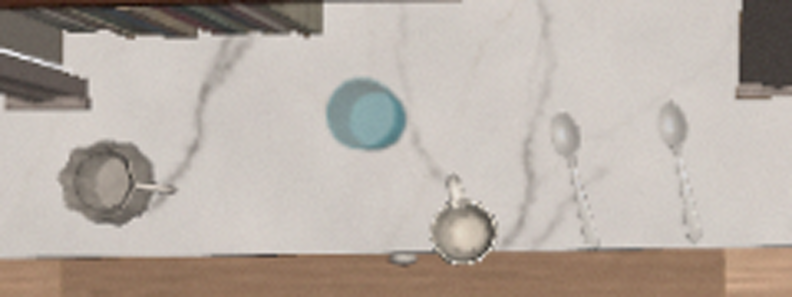

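```bash
cat >> h.py <<'E'
def tool():
    from scipy.spatial.transform import Rotation as Ro
    s=robot.state(); q=s['tool_rot']; R=Ro.from_quat([q[1],q[2],q[3],q[0]]).as_matrix()
    return s,np.asarray(s['ee_pos']),R
def go(target,yaw_deg=None):
    """print shift in tool units (30mm) & turn (8deg) for target pos; yaw of tool z in world"""
    s,p,R=tool(); d=R.T@(np.asarray(target)-p)/0.03
    y=np.degrees(np.arctan2(R[1,2],R[0,2]))
    print('t',round(s['time'],2),'pos',p.round(4),'yaw',round(y,2),'tilt',np.degrees(np.arccos(-R[2,0])).round(2),'q',np.round(s['q'],2))
    print('shift now-axes units',d.round(2))
    if yaw_deg is not None:
        a=np.radians(yaw_deg); z=np.array([np.cos(a),np.sin(a),0]); x=np.array([0,0,-1.]); Y=np.cross(z,x)
        Rt=np.c_[x,Y,z]; from scipy.spatial.transform import Rotation as Ro
        print('turn units',(np.degrees(Ro.from_matrix(R.T@Rt).as_rotvec())/8).round(2),'shift in target axes',(Rt.T@(np.asarray(target)-p)/0.03).round(2))
E
python3 - <<'E'
from h import *
d=robot.get_image('top')
c=np.array([[235,82],[697,68],[705,337],[238,343]])/5+[320,195]
w=px2w(d,c-0.4,0.02);print(w.round(4)); print(w.mean(0))
print(np.linalg.norm(w-np.roll(w,1,0),axis=1))
o=np.array([[98,72],[697,62],[707,343],[103,356]])/5+[320,195]
print(px2w(d,o-0.4,0.023).round(4))
go([.45,-.30,.23],-90)
E
```

```text
[[ 0.5904 -0.1793  0.02  ]
 [ 0.5954 -0.4819  0.02  ]
 [ 0.4205 -0.481   0.02  ]
 [ 0.4228 -0.1772  0.02  ]]
[ 0.50727592 -0.32984744  0.02      ]
[0.16767146 0.30257869 0.1748289  0.30378794]
[[ 0.5979 -0.0911  0.023 ]
 [ 0.5989 -0.4812  0.023 ]
 [ 0.4166 -0.4813  0.023 ]
 [ 0.4161 -0.0904  0.023 ]]
t 0.65 pos [ 0.2206 -0.5309  0.2312] yaw -67.44 tilt 0.01 q [ 1.14  0.71 -0.03  1.48  0.02  0.95 -0.08]
shift now-axes units [ 0.04 10.01 -4.18]
turn units [ 2.82 -0.    0.  ] shift in target axes [ 0.04  7.65 -7.7 ]
```

{"method": "send_rows", "body": {
  "commands": [
    [[0,0,0],[0.94,0,0],60],
    [[0,0,0],[0.94,0,0],60],
    [[0,0,0],[0.94,0,0],60],
    [[0,0.95,-0.95],[0,0,0],60],
    [[0,0.95,-0.95],[0,0,0],60],
    [[0,0.95,-0.95],[0,0,0],60],
    [[0,0.95,-0.95],[0,0,0],60],
    [[0,0.95,-0.95],[0,0,0],60],
    [[0,0.95,-0.95],[0,0,0],60],
    [[0,0.95,-0.95],[0,0,0],60],
    [[0,0.95,-0.95],[0,0,0],60]
  ]
}}

```text
time: 1.75
ee_pos: [0.4497, -0.3016, 0.2314]
tool_rot: [0.5, 0.5, 0.5, -0.5]
ft_force: [0.4, -0.5, 1.2]
finger_gap: 0.0601
```

Run:
```python
from h import *
d=snap('wrist','w1.png'); go([.45,-.30,.23],-90); print(-d['R'].T@d['t'])
```

```text
t 1.8 pos [ 0.4545 -0.296   0.2311] yaw -89.59 tilt 0.24 q [ 0.45  0.66  0.14  1.61 -0.12  0.88 -0.93]
shift now-axes units [ 0.04 -0.15  0.13]
turn units [ 0.05 -0.02 -0.02] shift in target axes [ 0.04 -0.15  0.13]
[ 0.52948572 -0.30162439  0.37249144]
```

View pics/w1.png

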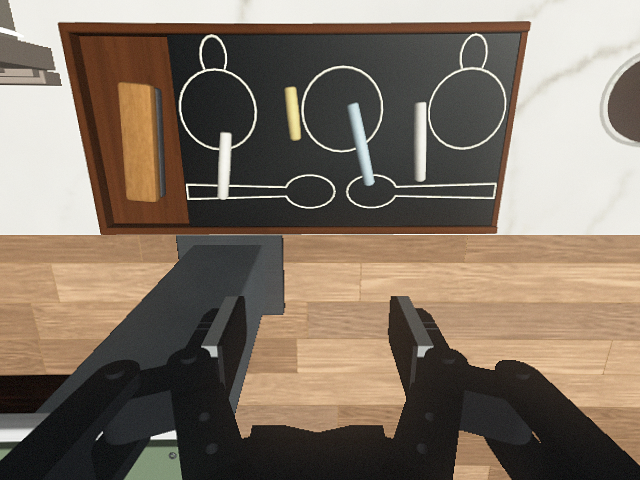

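Run:
```python
from h import *
d=snap('wrist','w2.png')
go([.508,-.144,.12],-90)
im=d['image']
cv2.imwrite('pics/w2z.png',cv2.cvtColor(cv2.resize(im[0:245,50:540],None,fx=1.6,fy=1.6),cv2.COLOR_RGB2BGR))
for n in ['duster','chalk_0']:
    for r in robot.silhouettes('wrist',n):
        if len(r['pixels'])==0 or r['pixels'].sum()<30: continue
        m=r['pixels'].astype(np.uint8); c=max(cv2.findContours(m,0,2)[0],key=cv2.contourArea)
        b=cv2.boxPoints(cv2.minAreaRect(c)); zz=.034 if n=='duster' else .031
        w=px2w(d,b,zz); print(n,round(r['score'],2),w[:,:2].round(3).tolist(),w.mean(0).round(3))
```

```text
t 1.85 pos [ 0.4522 -0.2986  0.231 ] yaw -89.61 tilt 0.15 q [ 0.45  0.66  0.14  1.61 -0.12  0.88 -0.93]
shift now-axes units [ 3.71  1.89 -5.13]
turn units [ 0.05 -0.02 -0.01] shift in target axes [ 3.7   1.86 -5.15]
duster 0.96 [[0.554, -0.135], [0.555, -0.172], [0.45, -0.161], [0.449, -0.121]] [ 0.502 -0.147  0.034]
chalk_0 0.93 [[0.536, -0.327], [0.538, -0.337], [0.467, -0.356], [0.465, -0.345]] [ 0.501 -0.342  0.031]
chalk_0 0.89 [[0.549, -0.272], [0.551, -0.284], [0.507, -0.288], [0.506, -0.276]] [ 0.528 -0.28   0.031]
chalk_0 0.85 [[0.468, -0.391], [0.538, -0.385], [0.538, -0.396], [0.468, -0.402]] [ 0.503 -0.394  0.031]
chalk_0 0.8 [[0.453, -0.206], [0.513, -0.215], [0.513, -0.226], [0.452, -0.218]] [ 0.483 -0.216  0.031]
```

View pics/w2z.png

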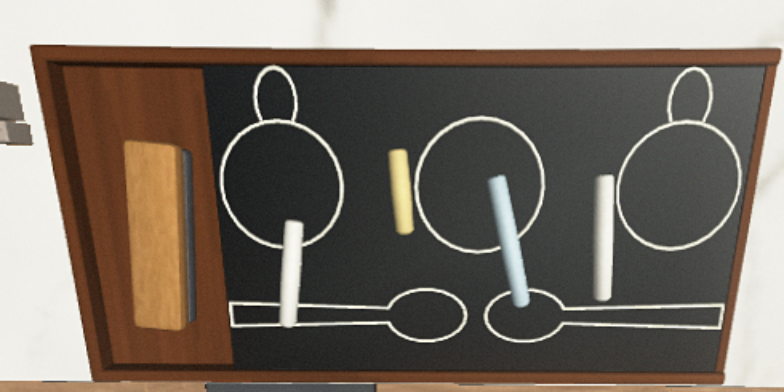

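Run:
```python
from h import *
d=robot.get_image('wrist')
im=d['image'];B=im.min(2)
# rectify board plane z=.02 : world grid x .40..62, y -.05..-.52 at 0.5mm
xs=np.arange(.61,.40,-.0005); ys=np.arange(-.06,-.51,-.0005)
X,Y=np.meshgrid(xs,ys,indexing='ij')
p=w2px(d,np.c_[X.ravel(),Y.ravel(),np.full(X.size,.02)]).reshape(*X.shape,2).astype(np.float32)
o=cv2.remap(im,p[...,0],p[...,1],cv2.INTER_LINEAR)
oo=cv2.resize(o,(800,int(800*o.shape[0]/o.shape[1])))
cv2.imwrite('pics/rect.png',cv2.cvtColor(oo,cv2.COLOR_RGB2BGR))
g=cv2.cvtColor(o,cv2.COLOR_RGB2GRAY)
np.save('rect.npy',o)
c=cv2.HoughCircles(g,cv2.HOUGH_GRADIENT,1,100,param1=150,param2=20,minRadius=60,maxRadius=80)
for u,v,r in c[0][:6]: print('x',round(xs[0]-v*.0005,4),'y',round(ys[0]-u*.0005,4),'r',r*.0005)
```

```text
x 0.5332 y -0.4358 r 0.03355
x 0.5317 y -0.2128 r 0.03265
x 0.5312 y -0.3233 r 0.0357
```

View pics/rect.png

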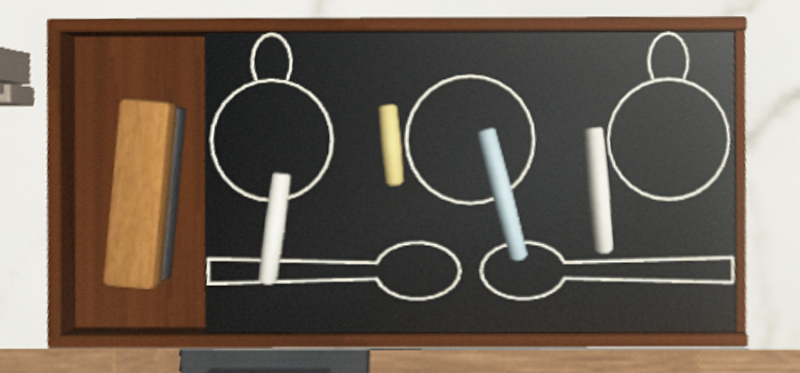

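```bash
cat >> h.py <<'E'
def rect(d,xs=(.61,.40),ys=(-.06,-.51),z=.02,s=.0005):
    im=d['image']; a=np.arange(xs[0],xs[1],-s); b=np.arange(ys[0],ys[1],-s)
    X,Y=np.meshgrid(a,b,indexing='ij')
    p=w2px(d,np.c_[X.ravel(),Y.ravel(),np.full(X.size,z)]).reshape(*X.shape,2).astype(np.float32)
    return cv2.remap(im,p[...,0],p[...,1],cv2.INTER_CUBIC)
def circles(o,lo=60,hi=80,xs0=.61,ys0=-.06,s=.0005,n=6,p2=20):
    g=cv2.cvtColor(o,cv2.COLOR_RGB2GRAY)
    c=cv2.HoughCircles(g,cv2.HOUGH_GRADIENT,1,100,param1=150,param2=p2,minRadius=lo,maxRadius=hi)
    for u,v,r in ([] if c is None else c[0][:n]): print(' circle x',round(xs0-v*s,4),'y',round(ys0-u*s,4),'r',round(r*s,4))
E
python3 - <<'E'
from h import *
for i in range(2):
    d=robot.get_image('wrist');s,p,R=tool();print(p.round(4),s['dq'].round(3));circles(rect(d))
d=robot.get_image('top');o=rect(d);cv2.imwrite('pics/recttop.png',cv2.cvtColor(cv2.resize(o,(800,373)),cv2.COLOR_RGB2BGR))
circles(o,p2=12)
E
```

```text
[ 0.4479 -0.3038  0.2313] [ 0.01  -0.002 -0.001  0.    -0.002 -0.    -0.001]
 circle x 0.5312 y -0.2128 r 0.0346
 circle x 0.5308 y -0.4363 r 0.0337
 circle x 0.5318 y -0.3253 r 0.0356
[ 0.4479 -0.3039  0.2314] [ 0.003 -0.002 -0.001 -0.002 -0.     0.002 -0.002]
 circle x 0.5318 y -0.3248 r 0.035
 circle x 0.5333 y -0.4363 r 0.0335
 circle x 0.5322 y -0.2118 r 0.0336
 circle x 0.4732 y -0.3528 r 0.0312
```

View pics/recttop.png

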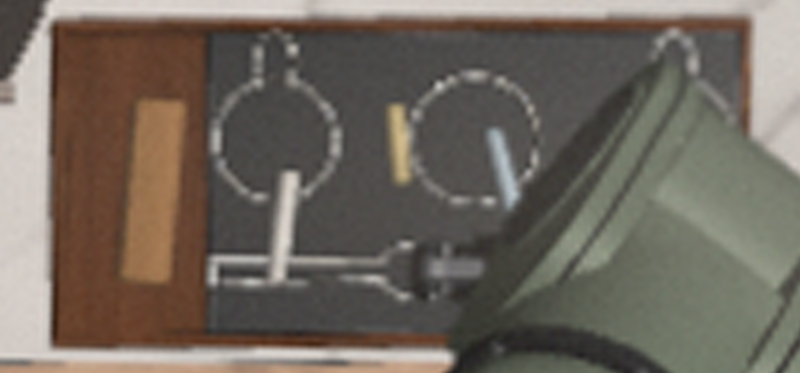

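Run:
```python
from h import *
go([.5025,-.1448,.10],-94.3)
```

```text
t 2.15 pos [ 0.4479 -0.3039  0.2314] yaw -90.09 tilt 0.01 q [ 0.46  0.66  0.15  1.61 -0.12  0.88 -0.92]
shift now-axes units [ 4.38  1.81 -5.31]
turn units [0.53 0.   0.  ] shift in target axes [ 4.38  1.42 -5.42]
```

{"method": "send_rows", "body": {
  "commands": [
    [[0,0,0],[0.53,0,0],60],
    [[0.7,0.24,-0.9],[0,0,0],60],
    [[0.7,0.24,-0.9],[0,0,0],60],
    [[0.7,0.24,-0.9],[0,0,0],60],
    [[0.7,0.24,-0.9],[0,0,0],60],
    [[0.7,0.24,-0.9],[0,0,0],60],
    [[0.8,0.22,-0.92],[0,0,0],60],
    [[0,0,0],[0,0,0],60],
    [[0,0,0],[0,0,0],60],
    [[0,0,0],[0,0,0],60],
    [[0,0,0],[0,0,0],60]
  ]
}}

```text
time: 3.25
ee_pos: [0.5031, -0.1452, 0.103]
tool_rot: [0.481, 0.519, 0.48, -0.518]
ft_force: [-0.3, -0.3, -0.1]
finger_gap: 0.0599
```

Run:
```python
from h import *
d=snap('wrist','w3.png')
go([.5025,-.1448,.020],-94.3)
s=robot.state();print(s['finger_gap'],s['dq'].round(3))
```

```text
t 3.3 pos [ 0.5031 -0.1449  0.1029] yaw -94.32 tilt 0.05 q [ 0.14  0.83  0.15  1.82 -0.22  0.51 -1.21]
shift now-axes units [ 2.76 -0.02 -0.  ]
turn units [-0.    0.   -0.01] shift in target axes [ 2.76 -0.02 -0.  ]
0.0597600145257656 [-0.006  0.003 -0.003  0.001  0.    -0.002 -0.001]
```

View pics/w3.png

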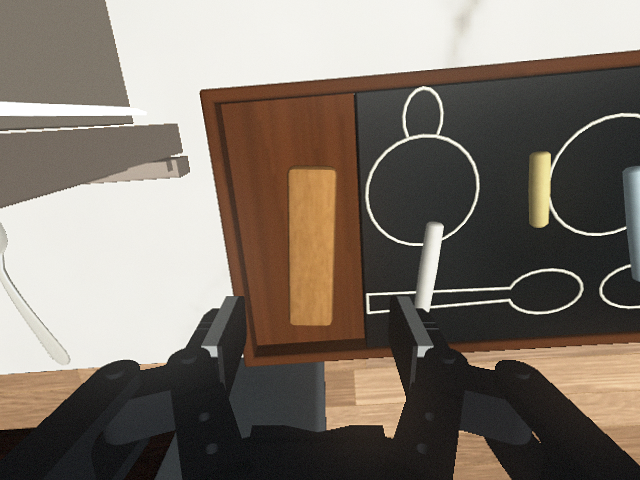

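Run:
```python
from h import *
d=robot.get_image('wrist')
w=px2w(d,[(289,168),(335,168),(332,325),(290,325)],.034);print(w.round(4),w.mean(0).round(4))
```

```text
[[ 0.5545 -0.1333  0.034 ]
 [ 0.5526 -0.1591  0.034 ]
 [ 0.4518 -0.151   0.034 ]
 [ 0.4539 -0.1239  0.034 ]] [ 0.5032 -0.1418  0.034 ]
```

{"method": "send_rows", "body": {
  "commands": [
    [[0.7,0,-0.04],[0,0,0],56],
    [[0.7,0,0],[0,0,0],56],
    [[0.7,0,0],[0,0,0],56],
    [[0.5,0,0],[0,0,0],56],
    [[0.17,0,0],[0,0,0],56],
    [[0,0,0],[0,0,0],56],
    [[0,0,0],[0,0,0],56]
  ]
}}

```text
time: 4.05
ee_pos: [0.5035, -0.143, 0.02]
tool_rot: [0.481, 0.518, 0.481, -0.518]
ft_force: [0.6, 0.5, -1.2]
finger_gap: 0.0559
```

{"method": "send_rows", "body": {
  "commands": [
    [[0,0,0],[0,0,0],10],
    [[0,0,0],[0,0,0],10],
    [[0,0,0],[0,0,0],10],
    [[0,0,0],[0,0,0],10],
    [[0,0,0],[0,0,0],10],
    [[0,0,0],[0,0,0],10]
  ],
  "newtons": 50
}}

```text
time: 4.65
ee_pos: [0.5035, -0.1428, 0.02]
tool_rot: [0.481, 0.518, 0.481, -0.518]
ft_force: [-1.2, 0.7, 11.2]
finger_gap: 0.0277
```

Run:
```python
from h import *
d=snap('wrist','w4.png')
go([.5025,-.1448,.020],-94.3)
```

```text
t 4.7 pos [ 0.5035 -0.1428  0.02  ] yaw -94.24 tilt 0.05 q [ 0.17  0.98  0.09  1.85 -0.25  0.32 -1.19]
shift now-axes units [-0.   -0.03  0.07]
turn units [ 0.01  0.   -0.01] shift in target axes [-0.   -0.03  0.07]
```

View pics/w4.png

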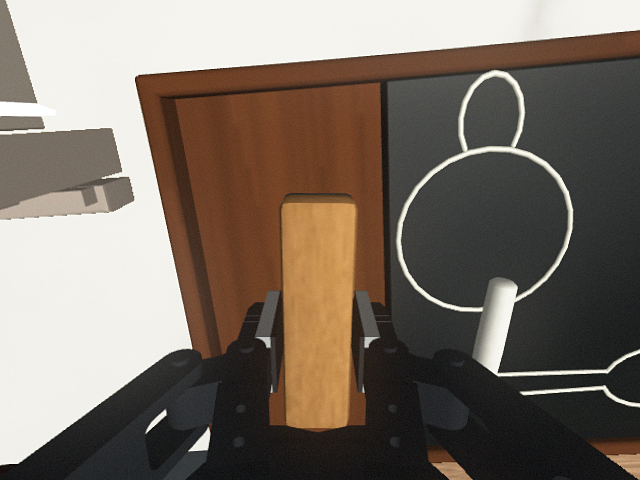

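{"method": "send_rows", "body": {
  "commands": [
    [[-0.8,0,0],[0,0,0],10],
    [[-0.9,0,0],[0,0,0],10],
    [[-0.9,0,0],[-0.53,0,0],10],
    [[0,0,0],[0,0,0],10],
    [[0,0,0.9],[0,0,0],10],
    [[0,0,1],[0,0,0],10],
    [[0,0,1],[0,0,0],10],
    [[0,0,1],[0,0,0],10],
    [[0,0,1],[0,0,0],10],
    [[0,0,1],[0,0,0],10],
    [[0,0,1],[0,0,0],10],
    [[0,0,1],[0,0,0],10]
  ]
}}

```text
time: 5.9
ee_pos: [0.5029, -0.3808, 0.0967]
tool_rot: [0.5, 0.5, 0.5, -0.5]
ft_force: [0.1, 0.5, -0.5]
finger_gap: 0.0274
```

{"method": "send_rows", "body": {
  "commands": [
    [[0,-0.1,1],[0,0,0],10],
    [[0,0,1],[0,0,0],10],
    [[0,0,0.2],[0,0,0],10],
    [[0,0,0],[0,0,0],10],
    [[0,0,0],[0,0,0],10]
  ]
}}

```text
time: 6.4
ee_pos: [0.5005, -0.4446, 0.0968]
tool_rot: [0.5, 0.5, 0.5, -0.5]
ft_force: [0.7, -0.0, -0.4]
finger_gap: 0.0279
```

Run:
```python
from h import *
d=snap('wrist','w5.png')
go([.500,-.445,.034],-90);print(robot.state()['ft_force'])
```

```text
t 6.45 pos [ 0.5006 -0.4445  0.097 ] yaw -89.95 tilt 0.06 q [ 0.64  1.02  0.08  1.23 -0.09  0.89 -0.82]
shift now-axes units [ 2.1  -0.02  0.02]
turn units [ 0.01 -0.01  0.  ] shift in target axes [ 2.1  -0.02  0.02]
[-0.48897041  0.1057421  -0.62327835]
```

View pics/w5.png

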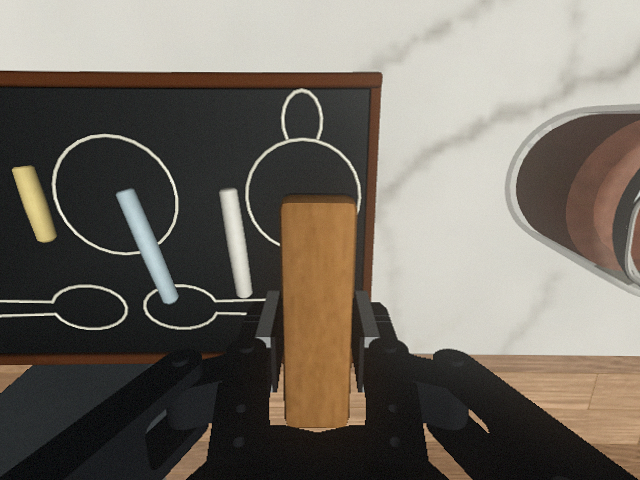

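{"method": "send_rows", "body": {
  "commands": [
    [[0.7,0,0],[0,0,0],10],
    [[0.7,0,0],[0,0,0],10],
    [[0.5,0,0],[0,0,0],10],
    [[0.2,0,0],[0,0,0],10],
    [[0,0,0],[0,0,0],10],
    [[0,0,0],[0,0,0],10],
    [[0.05,0,0],[0,0,0],10],
    [[0,0,0],[0,0,0],10]
  ]
}}

```text
time: 7.25
ee_pos: [0.5004, -0.4458, 0.0331]
tool_rot: [0.5, 0.5, 0.5, -0.5]
ft_force: [0.6, 0.0, -0.7]
finger_gap: 0.0281
```

Run:
```python
from h import *
d=snap('scene','s2.png')
im=cv2.cvtColor(d['image'],cv2.COLOR_RGB2BGR)
cv2.imwrite('pics/s2z.png',cv2.resize(im[150:260,310:450],None,fx=5,fy=5,interpolation=cv2.INTER_CUBIC))
go([.500,-.445,.033],-90);print(robot.state()['ft_force'])
```

```text
t 7.3 pos [ 0.5003 -0.4458  0.0331] yaw -90.0 tilt 0.02 q [ 0.65  1.11  0.07  1.26 -0.09  0.78 -0.82]
shift now-axes units [ 0.   -0.01 -0.03]
turn units [-0.  0. -0.] shift in target axes [ 0.   -0.01 -0.03]
[ 0.47886568 -0.61418181 -0.54716534]
```

View pics/s2z.png

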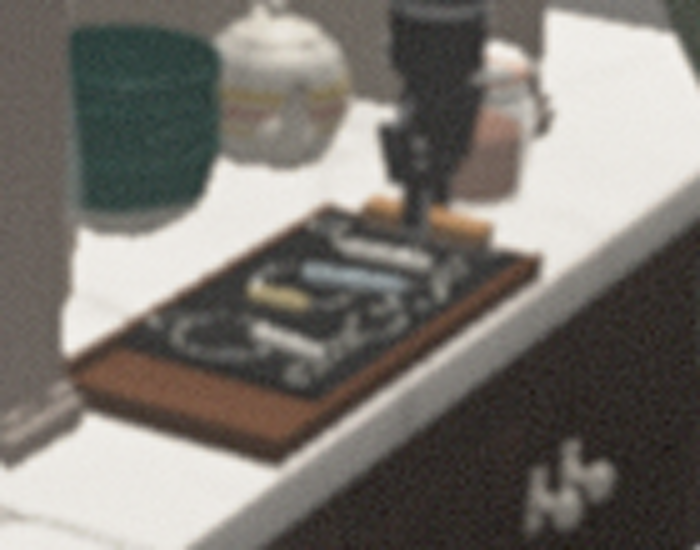

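{"method": "send_rows", "body": {
  "commands": [
    [[0,0,-0.2],[0,0,0],10],
    [[0,0,-0.4],[0,0,0],10],
    [[0,0,-0.4],[0,0,0],10],
    [[0,0,-0.4],[0,0,0],10],
    [[0,0,-0.4],[0,0,0],10],
    [[0,0,-0.4],[0,0,0],10],
    [[0,0,-0.4],[0,0,0],10],
    [[0,0,-0.4],[0,0,0],10],
    [[0,0,-0.4],[0,0,0],10],
    [[0,0,-0.4],[0,0,0],10],
    [[0,0,-0.4],[0,0,0],10],
    [[0,0,-0.2],[0,0,0],10]
  ]
}}

```text
time: 8.5
ee_pos: [0.5004, -0.3123, 0.0327]
tool_rot: [0.5, 0.5, 0.5, -0.5]
ft_force: [0.3, -0.4, -1.0]
finger_gap: 0.028
```

Run:
```python
from h import *
d=snap('wrist','w6.png')
go([.500,-.165,.033],-90);print(robot.state()['ft_force'])
```

```text
t 8.55 pos [ 0.5005 -0.3118  0.0327] yaw -89.92 tilt 0.06 q [ 0.46  1.01  0.08  1.6  -0.14  0.54 -0.94]
shift now-axes units [-0.01 -0.01 -4.89]
turn units [ 0.01 -0.01  0.  ] shift in target axes [-0.01 -0.02 -4.89]
[ 1.5134767   0.95789313 -0.39884709]
```

View pics/w6.png

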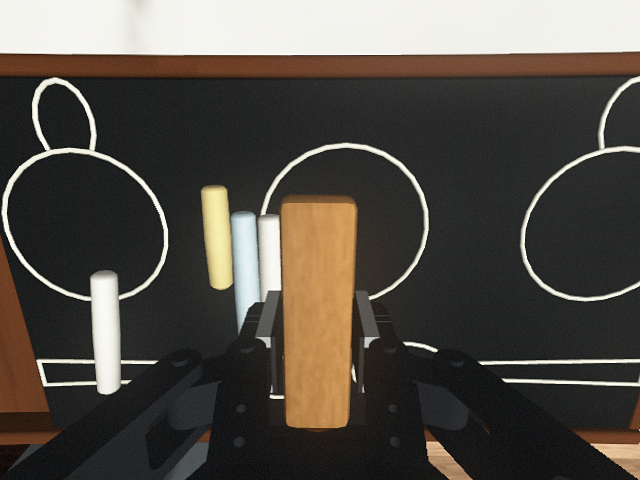

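{"method": "send_rows", "body": {
  "commands": [
    [[0,0,-0.2],[0,0,0],10],
    [[0,0,-0.4],[0,0,0],10],
    [[0,0,-0.4],[0,0,0],10],
    [[0,0,-0.4],[0,0,0],10],
    [[0,0,-0.4],[0,0,0],10],
    [[0,0,-0.3],[0,0,0],10],
    [[0,0,-0.3],[0,0,0],10],
    [[0,0,-0.3],[0,0,0],10],
    [[0,0,-0.3],[0,0,0],10],
    [[0,0,-0.3],[0,0,0],10],
    [[0,0,-0.3],[0,0,0],10]
  ]
}}

```text
time: 9.65
ee_pos: [0.5002, -0.205, 0.0327]
tool_rot: [0.5, 0.5, 0.5, -0.5]
ft_force: [0.2, 0.7, -0.5]
finger_gap: 0.0281
```

Run:
```python
from h import *
d=snap('wrist','w7.png')
go([.500,-.165,.033],-90);print(robot.state()['ft_force'])
```

```text
t 9.7 pos [ 0.5004 -0.2034  0.0327] yaw -89.92 tilt 0.07 q [ 0.28  0.97  0.09  1.78 -0.19  0.4  -1.06]
shift now-axes units [-0.01 -0.01 -1.28]
turn units [ 0.01 -0.01  0.  ] shift in target axes [-0.01 -0.01 -1.28]
[ 1.69493545  3.57145759 -0.67353483]
```

View pics/w7.png

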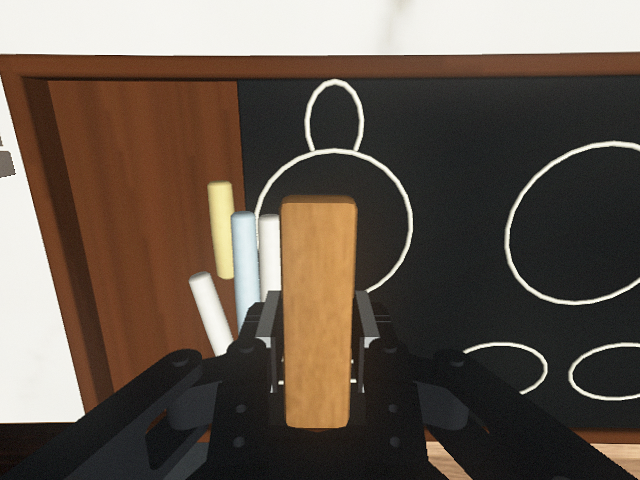

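{"method": "send_rows", "body": {
  "commands": [
    [[0,0,-0.2],[0,0,0],10],
    [[0,0,-0.2],[0,0,0],10],
    [[0,0,-0.2],[0,0,0],10],
    [[0,0,-0.2],[0,0,0],10],
    [[0,0,-0.2],[0,0,0],10],
    [[0,0,-0.2],[0,0,0],10],
    [[0,0,0],[0,0,0],10],
    [[0,0,0],[0,0,0],10]
  ]
}}

```text
time: 10.5
ee_pos: [0.5002, -0.1697, 0.0327]
tool_rot: [0.5, 0.5, 0.5, -0.5]
ft_force: [-0.4, -0.2, -0.9]
finger_gap: 0.0278
```

Run:
```python
from h import *
d=snap('wrist','w8.png')
go([.500,-.165,.033],-90);print(robot.state()['ft_force'])
```

```text
t 10.55 pos [ 0.5002 -0.1699  0.0327] yaw -90.01 tilt 0.01 q [ 0.22  0.96  0.09  1.83 -0.22  0.36 -1.1 ]
shift now-axes units [-0.01 -0.01 -0.16]
turn units [-0.  0.  0.] shift in target axes [-0.01 -0.01 -0.16]
[-0.57343268  0.40328752 -0.53865269]
```

View pics/w8.png

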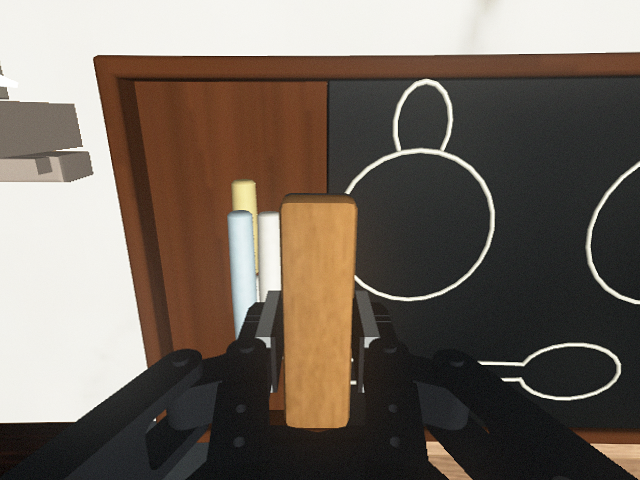

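{"method": "send_rows", "body": {
  "commands": [
    [[0,0,-0.2],[0,0,0],10],
    [[0,0,-0.1],[0,0,0],10],
    [[0,0,0],[0,0,0],10],
    [[0,0,0],[0,0,0],10],
    [[0,0,0.3],[0,0,0],10],
    [[0,0,0.6],[0,0,0],10],
    [[0,0,0.8],[0,0,0],10],
    [[-0.5,0,0.8],[0,0,0],10],
    [[-1,0,0.5],[0,0,0],10],
    [[-1,0,0],[0,0,0],10],
    [[-1,0,0],[0,0,0],10],
    [[0,0,0],[0,0,0],10]
  ]
}}

```text
time: 11.75
ee_pos: [0.5011, -0.2524, 0.141]
tool_rot: [0.501, 0.501, 0.498, -0.5]
ft_force: [0.1, 0.1, -0.6]
finger_gap: 0.0281
```

Run:
```python
from h import *
d=snap('wrist','w9.png')
go([.49,-.02,.12],-90);print(robot.state()['ft_force'])
for r in robot.silhouettes('wrist','chalk_0'):
    p=np.argwhere(r['pixels'])[:,::-1]
    if len(p)<20: continue
    w=px2w(d,p); print(round(r['score'],2),np.median(w,0).round(4),w.max(0).round(3),w.min(0).round(3))
```

```text
t 11.8 pos [ 0.5006 -0.2519  0.1391] yaw -90.03 tilt 0.16 q [ 0.34  0.81  0.13  1.66 -0.15  0.68 -1.03]
shift now-axes units [ 0.63 -0.36 -7.73]
turn units [-0.    0.01 -0.02] shift in target axes [ 0.64 -0.35 -7.73]
[-0.35134654  0.29590383 -1.07591431]
0.96 [ 0.508  -0.1422  0.0274] [ 0.58  -0.135  0.282] [ 0.471 -0.252  0.02 ]
0.82 [ 0.5453 -0.1314  0.0162] [ 0.58  -0.12   0.282] [ 0.533 -0.252  0.006]
0.6 [ 0.4749 -0.1549  0.0163] [ 0.58  -0.138  0.282] [ 0.45  -0.252  0.005]
0.58 [ 0.5085 -0.1309  0.0276] [ 0.58  -0.118  0.282] [ 0.466 -0.252  0.005]
```

View pics/w9.png

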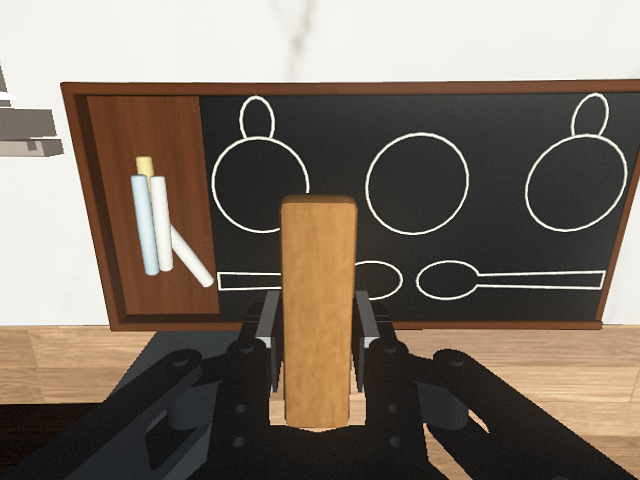

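{"method": "send_rows", "body": {
  "commands": [
    [[0.1,-0.4,-0.8],[0,0,0],10],
    [[0.1,-0.4,-1],[0,0,0],10],
    [[0.1,-0.4,-1],[0,0,0],10],
    [[0,0,-1],[0,0,0],10],
    [[0,0,-1],[0,0,0],10],
    [[0,0,-1],[0,0,0],10],
    [[0,0,-1],[0,0,0],10],
    [[0,0,-0.75],[0,0,0],10],
    [[0,0,0],[0,0,0],10],
    [[0,0,0],[0,0,0],10],
    [[0,0,0],[0,0,0],10]
  ]
}}

```text
time: 12.95
ee_pos: [0.464, -0.0253, 0.1283]
tool_rot: [-0.5, -0.5, -0.5, 0.501]
ft_force: [0.0, 0.1, -0.8]
finger_gap: 0.0275
```

Run:
```python
from h import *
d=snap('wrist','w10.png')
go([.465,-.025,.014],-90);print(robot.state()['ft_force'],-d['R'].T@d['t'])
```

```text
t 13.0 pos [ 0.464  -0.0253  0.1284] yaw -90.08 tilt 0.04 q [-0.11  0.74  0.16  2.   -0.26  0.43 -1.32]
shift now-axes units [ 3.81  0.03 -0.01]
turn units [-0.01  0.    0.  ] shift in target axes [ 3.81  0.03 -0.01]
[ 0.34616197 -0.50621259 -0.34087251] [ 0.54396085 -0.02534891  0.26933765]
```

View pics/w10.png

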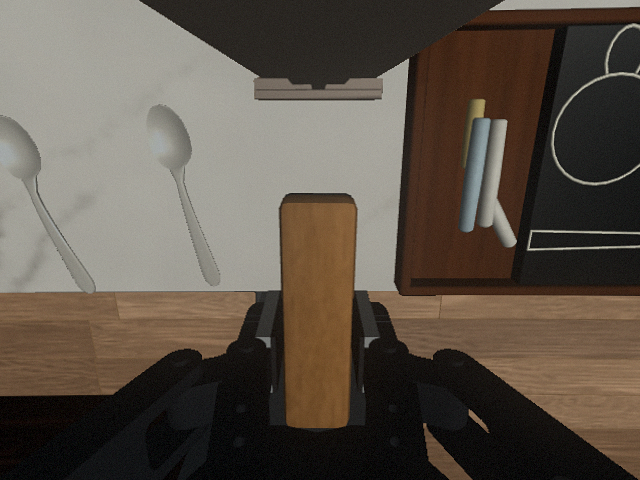

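{"method": "send_rows", "body": {
  "commands": [
    [[0.9,0,0],[0,0,0],10],
    [[0.9,0,0],[0,0,0],10],
    [[0.9,0,0],[0,0,0],10],
    [[0.7,0,0],[0,0,0],10],
    [[0.3,0,0],[0,0,0],10],
    [[0.1,0,0],[0,0,0],10],
    [[0,0,0],[0,0,0],10],
    [[0,0,0],[0,0,0],10]
  ]
}}

```text
time: 13.8
ee_pos: [0.4646, -0.0244, 0.0155]
tool_rot: [0.5, 0.5, 0.5, -0.5]
ft_force: [0.3, 0.1, -0.1]
finger_gap: 0.028
```

{"method": "send_rows", "body": {
  "commands": [
    [[0.04,0,0],[0,0,0],10],
    [[0,0,0],[0,0,0],10]
  ]
}}

```text
time: 14.0
ee_pos: [0.4644, -0.0242, 0.0139]
tool_rot: [0.5, 0.5, 0.5, -0.5]
ft_force: [0.5, 0.5, -0.4]
finger_gap: 0.0277
```

Release with ~1.5 mm gap, then lift.

{"method": "send_rows", "body": {
  "commands": [
    [[0.03,0,0],[0,0,0],10],
    [[0,0,0],[0,0,0],45],
    [[0,0,0],[0,0,0],45],
    [[0,0,0],[0,0,0],45],
    [[-0.5,0,0],[0,0,0],45],
    [[-1,0,0],[0,0,0],45],
    [[-1,0,0],[0,0,0],45],
    [[-1,0,0],[0,0,0],45],
    [[-1,0,0],[0,0,0],45],
    [[0,0,0],[0,0,0],45],
    [[0,0,0],[0,0,0],45]
  ]
}}

```text
time: 15.1
ee_pos: [0.4643, -0.0241, 0.1479]
tool_rot: [0.5, 0.5, 0.5, -0.5]
ft_force: [0.2, 0.6, -0.6]
finger_gap: 0.0451
```

Run:
```python
from h import *
d=snap('wrist','w11.png')
go([.48,.075,.14],-90)
for n in ['duster','spoon_a']:
  for r in robot.silhouettes('wrist',n):
    m=r['pixels'].astype(np.uint8)
    if m.sum()<100: continue
    c=max(cv2.findContours(m,0,2)[0],key=cv2.contourArea)
    p=np.argwhere(m)[:,::-1]; w=px2w(d,p,.026 if n=='duster' else .006)
    b=px2w(d,cv2.boxPoints(cv2.minAreaRect(c)),.026 if n=='duster' else .006)
    print(n,round(r['score'],2),w.mean(0).round(4),b[:,:2].round(3).tolist(),b.mean(0).round(4),'z',np.median(px2w(d,p)[:,2]).round(4))
```

```text
t 15.15 pos [ 0.464  -0.0241  0.1473] yaw -89.99 tilt 0.02 q [-0.12  0.7   0.18  1.98 -0.26  0.48 -1.32]
shift now-axes units [ 0.24  0.53 -3.3 ]
turn units [ 0. -0.  0.] shift in target axes [ 0.24  0.53 -3.3 ]
duster 0.72 [ 0.4672 -0.0247  0.026 ] [[0.516, -0.011], [0.516, -0.039], [0.413, -0.041], [0.413, -0.009]] [ 0.4647 -0.025   0.026 ] z 0.0244
spoon_a 0.91 [0.4932 0.1749 0.006 ] [[0.534, 0.202], [0.547, 0.177], [0.423, 0.128], [0.407, 0.156]] [0.4776 0.1656 0.006 ] z 0.0039
spoon_a 0.88 [0.4996 0.0716 0.006 ] [[0.546, 0.093], [0.552, 0.066], [0.418, 0.045], [0.41, 0.076]] [0.4814 0.07   0.006 ] z 0.0039
```

View pics/w11.png

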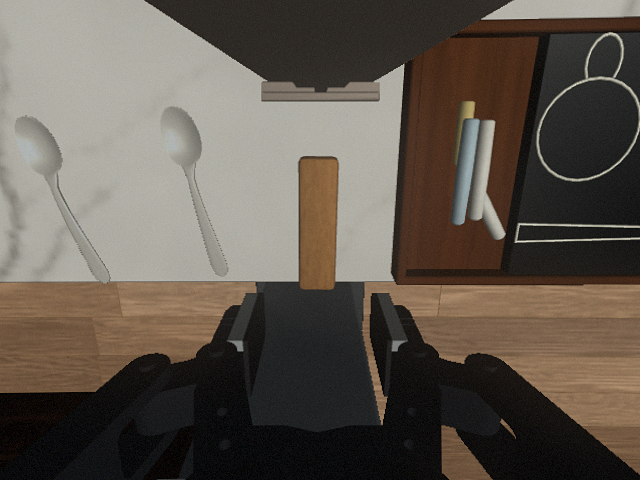

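Run:
```python
from h import *
d=robot.get_image('wrist')
for a,b in [((174,106),(222,275)),((24,115),(102,282))]:
    w=px2w(d,[a,b],.005); v=w[0]-w[1]; print(w.round(4).tolist(),'mid',w.mean(0).round(4),'len',np.linalg.norm(v).round(4),'ang',np.degrees(np.arctan2(v[1],v[0])).round(1))
```

```text
[[0.5477, 0.078, 0.005], [0.4152, 0.0546, 0.005]] mid [0.4814 0.0663 0.005 ] len 0.1345 ang 10.0
[[0.5408, 0.1852, 0.005], [0.4091, 0.1546, 0.005]] mid [0.4749 0.1699 0.005 ] len 0.1352 ang 13.1
```

Run:
```python
from h import *
go([.4815,.067,.09],-80)
```

```text
t 15.3 pos [ 0.4639 -0.0243  0.1469] yaw -90.0 tilt 0.08 q [-0.12  0.7   0.18  1.98 -0.26  0.48 -1.32]
shift now-axes units [ 1.9   0.59 -3.04]
turn units [-1.25 -0.    0.01] shift in target axes [ 1.9   1.11 -2.9 ]
```

{"method": "send_rows", "body": {
  "commands": [
    [[0,0,0],[-0.63,0,0],45],
    [[0,0,0],[-0.62,0,0],45],
    [[0.4,0.28,-0.72],[0,0,0],45],
    [[0.5,0.28,-0.72],[0,0,0],45],
    [[0.5,0.28,-0.73],[0,0,0],45],
    [[0.5,0.27,-0.73],[0,0,0],45],
    [[0,0,0],[0,0,0],45],
    [[0,0,0],[0,0,0],45],
    [[0,0,0],[0,0,0],45]
  ]
}}

```text
time: 16.2
ee_pos: [0.4818, 0.0663, 0.0908]
tool_rot: [0.541, 0.455, 0.541, -0.455]
ft_force: [-0.6, -1.1, 0.1]
finger_gap: 0.0449
```

Run:
```python
from h import *
d=snap('wrist','w12.png')
go([.4815,.067,.003],-80)
```

```text
t 16.25 pos [0.4819 0.0663 0.0909] yaw -80.07 tilt 0.01 q [-0.28  0.82  0.13  1.95 -0.26  0.38 -1.34]
shift now-axes units [ 2.93 -0.01 -0.03]
turn units [-0.01  0.   -0.  ] shift in target axes [ 2.93 -0.01 -0.02]
```

View pics/w12.png

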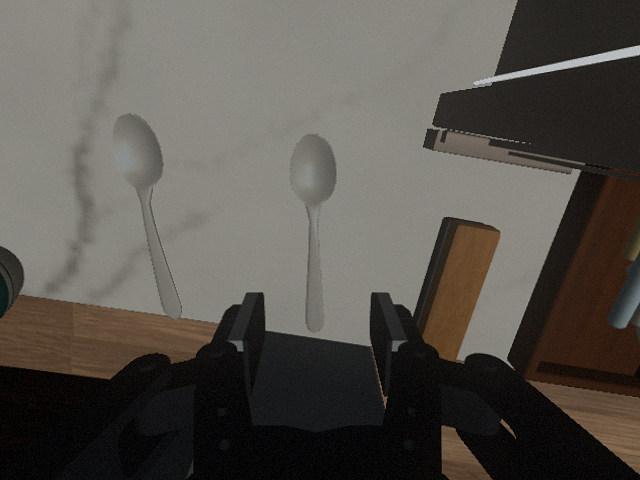

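{"method": "send_rows", "body": {
  "commands": [
    [[0.8,0,-0.08],[0,0,0],45],
    [[0.8,0,0],[0,0,0],45],
    [[0.8,0,0],[0,0,0],45],
    [[0.4,0,0],[0,0,0],45],
    [[0.13,0,0],[0,0,0],45],
    [[0,0,0],[0,0,0],45],
    [[0,0,0],[0,0,0],45],
    [[0,0,0],[0,0,0],8],
    [[0,0,0],[0,0,0],8],
    [[0,0,0],[0,0,0],8],
    [[0,0,0],[0,0,0],8],
    [[0,0,0],[0,0,0],8]
  ],
  "newtons": 30
}}

```text
time: 17.45
ee_pos: [0.4818, 0.0697, 0.0034]
tool_rot: [0.542, 0.455, 0.541, -0.454]
ft_force: [-0.6, -0.2, 10.7]
finger_gap: 0.0198
```

Run:
```python
from h import *
d=snap('wrist','w13.png')
go([.4815,.067,.003],-80);print(robot.state()['ft_force'],robot.state()['finger_gap'])
```

```text
t 17.5 pos [0.4819 0.0696 0.0034] yaw -80.0 tilt 0.07 q [-0.24  0.99  0.06  1.98 -0.29  0.17 -1.32]
shift now-axes units [ 0.01 -0.03  0.08]
turn units [ 0.   -0.   -0.01] shift in target axes [ 0.01 -0.03  0.08]
[-4.51441907e-01  4.98896727e-03  1.04480407e+01] 0.01984724469462771
```

View pics/w13.png

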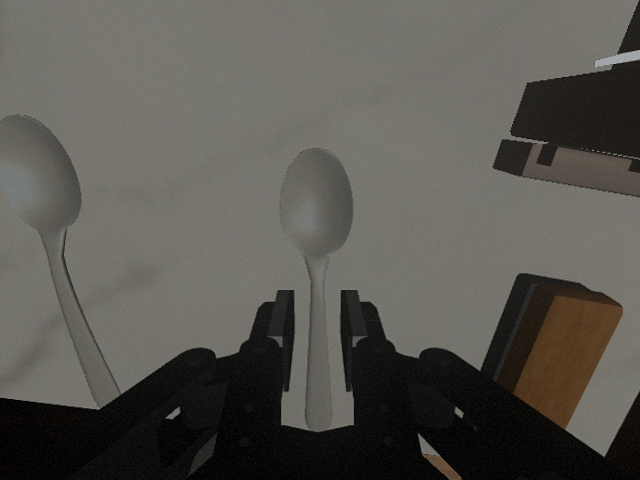

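Run:
```python
from h import *
d=robot.get_image('wrist')
s,p,R=tool()
w=px2w(d,[(317,149)],.009); print(w, R.T@(w[0]-p))
go([.458,-.4018,.12],0)
```

```text
[[0.54830808 0.08137947 0.009     ]] [-5.50452618e-03  6.75079219e-02 -2.42573025e-05]
t 17.55 pos [0.4818 0.0696 0.0034] yaw -79.99 tilt 0.06 q [-0.24  0.99  0.06  1.98 -0.29  0.17 -1.32]
shift now-axes units [-3.89 -3.51 15.34]
turn units [-10.     0.01  -0.01] shift in target axes [ -3.89 -15.71  -0.79]
```

{"method": "send_rows", "body": {
  "commands": [
    [[-0.9,0,0],[0,0,0],8],
    [[-1,0,0],[0,0,0],8],
    [[-1,0,0],[-1,0,0],8],
    [[-1,0,0],[-1,0,0],8],
    [[0,0,0],[-1,0,0],8],
    [[0,0,0],[-1,0,0],8],
    [[0,0,0],[-1,0,0],8],
    [[0,0,0],[-1,0,0],8],
    [[0,0,0],[-1,0,0],8],
    [[0,0,0],[-1,0,0],8],
    [[0,0,0],[-1,0,0],8],
    [[0,0,0],[-1,0,0],8]
  ]
}}

```text
time: 18.75
ee_pos: [0.4815, 0.0695, 0.1201]
tool_rot: [0.707, -0.002, 0.707, 0.002]
ft_force: [0.1, 0.7, -0.6]
finger_gap: 0.0195
```

Run:
```python
from h import *
go([.458,-.4003,.12],0);print(robot.state()['ft_force'],robot.state()['finger_gap'])
```

```text
t 18.75 pos [0.4815 0.0695 0.1201] yaw 0.33 tilt 0.03 q [-0.1   0.76 -0.2   1.93  0.3   0.48 -0.5 ]
shift now-axes units [  0.   -15.65  -0.87]
turn units [0.04 0.   0.  ] shift in target axes [  0.   -15.66  -0.78]
[ 0.10842125  0.71634288 -0.55718304] 0.01947885366513338
```

{"method": "send_rows", "body": {
  "commands": [
    [[0,-1,-0.1],[0.04,0,0],8],
    [[0,-1,-0.1],[0,0,0],8],
    [[0,-1,-0.1],[0,0,0],8],
    [[0,-1,-0.1],[0,0,0],8],
    [[0,-1,-0.1],[0,0,0],8],
    [[0,-1,-0.1],[0,0,0],8],
    [[0,-1,-0.1],[0,0,0],8],
    [[0,-1,-0.1],[0,0,0],8],
    [[0,-1,0],[0,0,0],8],
    [[0,-1,0],[0,0,0],8],
    [[0,-1,0],[0,0,0],8],
    [[0,-1,0],[0,0,0],8]
  ]
}}

```text
time: 19.95
ee_pos: [0.4554, -0.2917, 0.12]
tool_rot: [0.707, 0.002, 0.707, -0.002]
ft_force: [-0.5, 0.4, -0.8]
finger_gap: 0.0197
```

{"method": "send_rows", "body": {
  "commands": [
    [[0,-1,0],[0,0,0],8],
    [[0,-1,0],[0,0,0],8],
    [[0,-1,0],[0,0,0],8],
    [[0,-0.6,0],[0,0,0],8],
    [[0,0,0],[0,0,0],8],
    [[0,0,0],[0,0,0],8],
    [[0,0,0],[0,0,0],8]
  ]
}}

```text
time: 20.65
ee_pos: [0.4553, -0.3974, 0.1199]
tool_rot: [0.707, 0.002, 0.707, -0.001]
ft_force: [0.9, 0.2, 0.0]
finger_gap: 0.0195
```

Run:
```python
from h import *
d=snap('wrist','w14.png')
go([.458,-.4003,.026],0);print(robot.state()['ft_force'],robot.state()['finger_gap'])
```

```text
t 20.7 pos [ 0.4553 -0.3974  0.1199] yaw -0.25 tilt 0.01 q [ 0.85  0.91 -0.39  1.49  0.42  0.82  0.31]
shift now-axes units [ 3.13 -0.1   0.09]
turn units [-0.03  0.   -0.  ] shift in target axes [ 3.13 -0.1   0.09]
[-0.43931537  0.54808308 -0.31177164] 0.019791692521621534
```

View pics/w14.png

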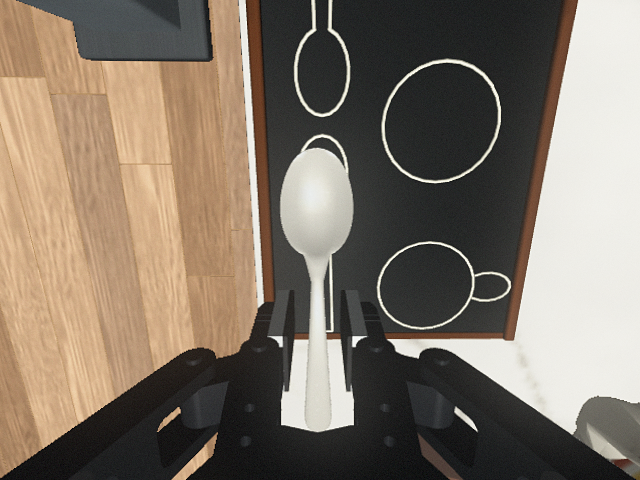

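{"method": "send_rows", "body": {
  "commands": [
    [[0.8,-0.1,0.09],[0,0,0],8],
    [[0.9,0,0],[0,0,0],8],
    [[0.9,0,0],[0,0,0],8],
    [[0.4,0,0],[0,0,0],8],
    [[0.15,0,0],[0,0,0],8],
    [[0,0,0],[0,0,0],8],
    [[0,0,0],[0,0,0],8]
  ]
}}

```text
time: 21.4
ee_pos: [0.4582, -0.4015, 0.0263]
tool_rot: [0.707, 0.002, 0.707, -0.002]
ft_force: [-0.1, 0.4, 0.4]
finger_gap: 0.0199
```

Run:
```python
from h import *
go([.458,-.4003,.0245],0);print(robot.state()['ft_force'],robot.state()['finger_gap'])
```

```text
t 21.4 pos [ 0.4582 -0.4015  0.0263] yaw -0.32 tilt 0.07 q [ 0.82  1.05 -0.33  1.52  0.48  0.65  0.26]
shift now-axes units [ 0.06  0.04 -0.01]
turn units [-0.04  0.01  0.01] shift in target axes [ 0.06  0.04 -0.01]
[-0.07865727  0.36691167  0.36219715] 0.01986459417888072
```

{"method": "send_rows", "body": {
  "commands": [
    [[0.07,0.03,0],[0,0,0],8],
    [[0,0,0],[0,0,0],8],
    [[0,0,0],[0,0,0],40],
    [[0,0,0],[0,0,0],40],
    [[0,0,0],[0,0,0],40],
    [[-0.5,0,0],[0,0,0],40],
    [[-1,0,0],[0,0,0],40],
    [[-1,0,0],[0,0,0],40],
    [[-1,0,0],[0,0,0],40],
    [[-0.5,0,0],[0,0,0],40],
    [[0,0,0],[0,0,0],40]
  ]
}}

```text
time: 22.5
ee_pos: [0.4584, -0.4009, 0.1462]
tool_rot: [0.708, 0.001, 0.706, -0.003]
ft_force: [0.8, 0.6, -0.1]
finger_gap: 0.0398
```

Run:
```python
from h import *
d=snap('wrist','w15.png')
go([.4765,.17,.13],90);print(robot.state()['ft_force'],robot.state()['finger_gap'])
for r in robot.silhouettes('wrist','spoon_a'):
    m=r['pixels'].astype(np.uint8)
    if m.sum()<100: continue
    c=max(cv2.findContours(m,0,2)[0],key=cv2.contourArea)
    b=px2w(d,cv2.boxPoints(cv2.minAreaRect(c)),.026)
    print(round(r['score'],2),b[:,:2].round(3).tolist(),b.mean(0).round(4))
```

```text
t 22.55 pos [ 0.4579 -0.4007  0.1446] yaw -0.32 tilt 0.1 q [ 0.85  0.88 -0.4   1.45  0.4   0.88  0.32]
shift now-axes units [ 0.46 19.03  0.51]
turn units [-1.129e+01  0.000e+00  1.000e-02] shift in target axes [ 0.49 -0.62 19.02]
[-0.12299166 -0.67749849 -0.505541  ] 0.03953572122774852
0.63 [[0.443, -0.332], [0.47, -0.333], [0.472, -0.466], [0.44, -0.466]] [ 0.4564 -0.3993  0.026 ]
```

View pics/w15.png

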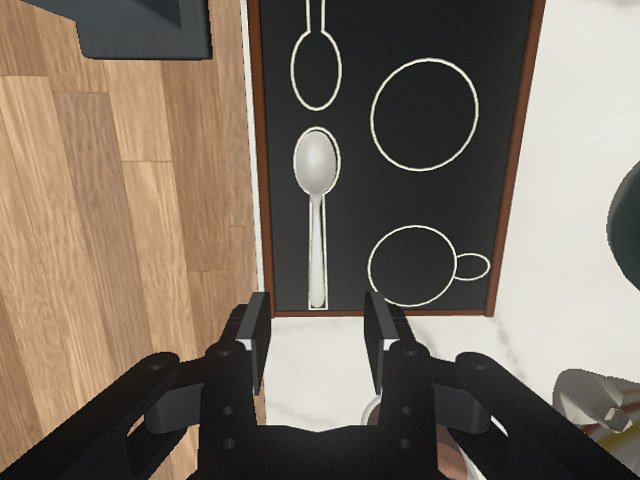

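{"method": "send_rows", "body": {
  "commands": [
    [[0,0.9,0.03],[0,0,0],45],
    [[0,1,0.03],[0,0,0],45],
    [[0,1,0.03],[0,0,0],45],
    [[0,1,0.03],[0,0,0],45],
    [[0,1,0.03],[0,0,0],45],
    [[0,1,0.03],[0,0,0],45],
    [[0,1,0.03],[0,0,0],45],
    [[0,1,0.03],[0,0,0],45],
    [[0,1,0.03],[0,0,0],45],
    [[0,1,0.03],[0,0,0],45],
    [[0,1,0.03],[0,0,0],45],
    [[0,1,0.03],[0,0,0],45]
  ]
}}

```text
time: 23.8
ee_pos: [0.47, -0.0423, 0.1426]
tool_rot: [0.707, 0.002, 0.708, -0.002]
ft_force: [1.0, 0.5, 0.2]
finger_gap: 0.0449
```

{"method": "send_rows", "body": {
  "commands": [
    [[0,1,0],[0,0,0],45],
    [[0,1,0],[0,0,0],45],
    [[0,1,0],[0,0,0],45],
    [[0,1,0],[0,0,0],45],
    [[0,1,0],[0,0,0],45],
    [[0,1,0],[0,0,0],45],
    [[0,1,0],[0,0,0],45],
    [[0,0,0],[-1,0,0],45],
    [[0,0,0],[-1,0,0],45],
    [[0,0,0],[-1,0,0],45],
    [[0,0,0],[-1,0,0],45],
    [[0,0,0],[-1,0,0],45]
  ]
}}

```text
time: 25.0
ee_pos: [0.4713, 0.1664, 0.1426]
tool_rot: [0.664, -0.242, 0.665, 0.242]
ft_force: [0.0, -0.2, 0.2]
finger_gap: 0.045
```

{"method": "send_rows", "body": {
  "commands": [
    [[0,0,0],[-1,0,0],45],
    [[0,0,0],[-1,0,0],45],
    [[0,0,0],[-1,0,0],45],
    [[0,0,0],[-1,0,0],45],
    [[0,0,0],[-1,0,0],45],
    [[0,0,0],[-1,0,0],45],
    [[0,0,0],[-1,0,0],45],
    [[0,0,0],[-0.9,0,0],45],
    [[0,0,0],[0,0,0],45],
    [[0,0,0],[0,0,0],45]
  ]
}}

```text
time: 26.0
ee_pos: [0.4715, 0.1664, 0.1427]
tool_rot: [0.442, -0.552, 0.442, 0.552]
ft_force: [-0.6, -0.6, 0.7]
finger_gap: 0.0451
```

Run:
```python
from h import *
d=snap('wrist','w16.png')
go([.475,.17,.003],103);print(robot.state()['ft_force'],robot.state()['finger_gap'])
```

```text
t 26.05 pos [0.4715 0.1665 0.1429] yaw 102.67 tilt 0.03 q [-0.01  0.82 -0.73  1.85  0.77  0.78  0.63]
shift now-axes units [ 4.66 -0.14  0.09]
turn units [-0.04  0.   -0.  ] shift in target axes [ 4.66 -0.14  0.09]
[0.14203353 0.44727729 0.54675481] 0.044846565399312956
```

View pics/w16.png

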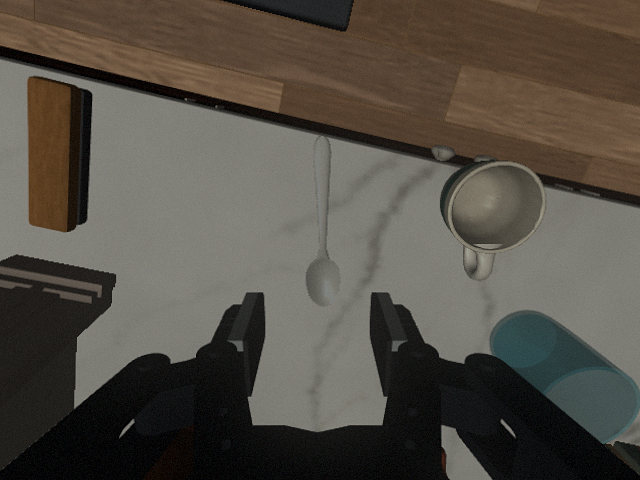

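Run:
```python
from h import *
d=robot.get_image('wrist')
w=px2w(d,[(323,306),(321,136)],.005); v=w[0]-w[1]; print(w.round(4).tolist(),'mid',w.mean(0).round(4),np.linalg.norm(v).round(4),np.degrees(np.arctan2(v[1],v[0])).round(1))
m=w.mean(0); go([m[0],m[1],.003],np.degrees(np.arctan2(v[1],v[0]))+90)
```

```text
[[0.5418, 0.1874, 0.005], [0.4068, 0.1549, 0.005]] mid [0.4743 0.1711 0.005 ] 0.1388 13.5
t 26.1 pos [0.4716 0.1665 0.143 ] yaw 102.71 tilt 0.02 q [-0.01  0.82 -0.73  1.85  0.77  0.78  0.63]
shift now-axes units [ 4.67 -0.12  0.13]
turn units [-0.1  0.  -0. ] shift in target axes [ 4.67 -0.12  0.13]
```

{"method": "send_rows", "body": {
  "commands": [
    [[0.9,-0.12,0.13],[-0.1,0,0],45],
    [[0.9,0,0],[0,0,0],45],
    [[0.9,0,0],[0,0,0],45],
    [[0.9,0,0],[0,0,0],45],
    [[0.7,0,0],[0,0,0],45],
    [[0.37,0,0],[0,0,0],45],
    [[0,0,0],[0,0,0],45],
    [[0,0,0],[0,0,0],45],
    [[0,0,0],[0,0,0],8],
    [[0,0,0],[0,0,0],8],
    [[0,0,0],[0,0,0],8],
    [[0,0,0],[0,0,0],8]
  ]
}}

```text
time: 27.3
ee_pos: [0.4748, 0.1713, 0.0039]
tool_rot: [-0.437, 0.556, -0.437, -0.556]
ft_force: [-1.2, -0.3, 10.9]
finger_gap: 0.0197
```

Run:
```python
from h import *
d=snap('wrist','w17.png')
go([.458,-.2478,.12],0);s=robot.state();print(s['ft_force'],s['finger_gap'])
```

```text
t 27.35 pos [0.4748 0.1713 0.0039] yaw 103.66 tilt 0.08 q [-0.14  1.04 -0.5   1.91  1.07  0.49  0.38]
shift now-axes units [ -3.88   3.84 -13.44]
turn units [1.296e+01 1.000e-02 1.000e-02] shift in target axes [ -3.87 -13.97  -0.56]
[-1.78316454 -1.74796312 10.15744619] 0.019178559628580366
```

View pics/w17.png

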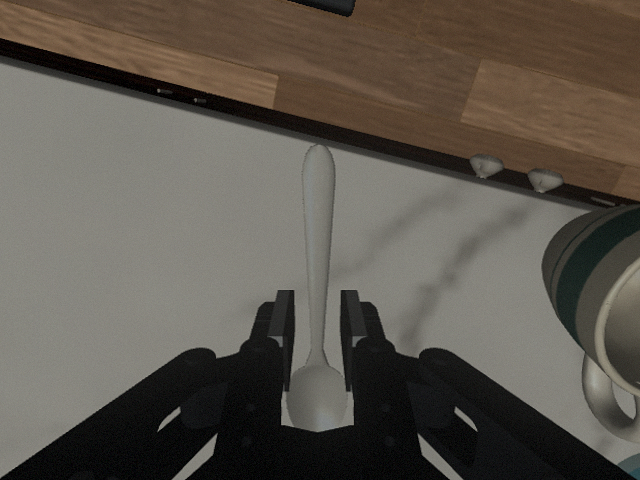

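{"method": "send_rows", "body": {
  "commands": [
    [[-0.9,0,0],[0,0,0],8],
    [[-1,0,0],[0,0,0],8],
    [[-1,0,0],[1,0,0],8],
    [[-1,0,0],[1,0,0],8],
    [[0,0,0],[1,0,0],8],
    [[0,0,0],[1,0,0],8],
    [[0,0,0],[1,0,0],8],
    [[0,0,0],[1,0,0],8],
    [[0,0,0],[1,0,0],8],
    [[0,0,0],[1,0,0],8],
    [[0,0,0],[1,0,0],8],
    [[0,0,0],[1,0,0],8]
  ]
}}

```text
time: 28.55
ee_pos: [0.4744, 0.1712, 0.1206]
tool_rot: [0.693, -0.143, 0.692, 0.143]
ft_force: [0.0, 0.1, -0.4]
finger_gap: 0.0196
```

{"method": "send_rows", "body": {
  "commands": [
    [[0,0,0],[1,0,0],8],
    [[0,0,0],[1,0,0],8],
    [[0,0,0],[0.96,0,0],8],
    [[0,0,0],[0,0,0],8],
    [[0,-1,-0.06],[0,0,0],8],
    [[0,-1,-0.06],[0,0,0],8],
    [[0,-1,-0.06],[0,0,0],8],
    [[0,-1,-0.06],[0,0,0],8],
    [[0,-1,-0.06],[0,0,0],8],
    [[0,-1,-0.06],[0,0,0],8],
    [[0,-1,-0.06],[0,0,0],8],
    [[0,-1,-0.06],[0,0,0],8]
  ]
}}

```text
time: 29.75
ee_pos: [0.4598, -0.0701, 0.1203]
tool_rot: [0.707, -0.002, 0.707, 0.002]
ft_force: [0.8, -0.3, -0.4]
finger_gap: 0.0197
```

{"method": "send_rows", "body": {
  "commands": [
    [[0,-1,0],[0,0,0],8],
    [[0,-1,0],[0,0,0],8],
    [[0,-1,0],[0,0,0],8],
    [[0,-1,0],[0,0,0],8],
    [[0,-1,0],[0,0,0],8],
    [[0,-0.9,0],[0,0,0],8],
    [[0,0,0],[0,0,0],8],
    [[0,0,0],[0,0,0],8],
    [[0,0,0],[0,0,0],8]
  ]
}}

```text
time: 30.65
ee_pos: [0.4601, -0.245, 0.1202]
tool_rot: [0.707, -0.001, 0.707, 0.001]
ft_force: [0.1, 0.7, -0.6]
finger_gap: 0.0198
```

Run:
```python
from h import *
d=snap('wrist','w18.png')
go([.458,-.2478,.025],0);s=robot.state();print(s['ft_force'],s['finger_gap'])
```

```text
t 30.7 pos [ 0.4602 -0.245   0.1202] yaw 0.15 tilt 0.02 q [ 0.62  0.81 -0.36  1.8   0.46  0.61 -0.02]
shift now-axes units [ 3.17 -0.1  -0.07]
turn units [ 0.02  0.   -0.  ] shift in target axes [ 3.17 -0.09 -0.07]
[ 0.09498486 -0.22485252  1.38934288] 0.01964028698878354
```

View pics/w18.png

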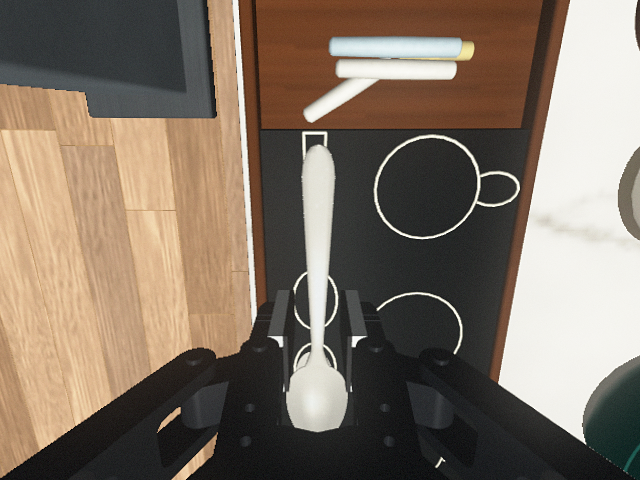

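{"method": "send_rows", "body": {
  "commands": [
    [[0.8,-0.1,-0.07],[0,0,0],8],
    [[0.9,0,0],[0,0,0],8],
    [[0.9,0,0],[0,0,0],8],
    [[0.4,0,0],[0,0,0],8],
    [[0.17,0,0],[0,0,0],8],
    [[0,0,0],[0,0,0],8],
    [[0,0,0],[0,0,0],8],
    [[0.03,0,0],[0,0,0],8]
  ]
}}

```text
time: 31.5
ee_pos: [0.4582, -0.2491, 0.0249]
tool_rot: [0.708, -0.0, 0.707, -0.0]
ft_force: [-0.5, -0.2, 0.3]
finger_gap: 0.0199
```

Run:
```python
from h import *
go([.458,-.2478,.0245],0);print(robot.state()['ft_force'],robot.state()['finger_gap'])
```

```text
t 31.5 pos [ 0.4582 -0.2491  0.0249] yaw -0.0 tilt 0.08 q [ 0.57  0.97 -0.24  1.85  0.55  0.39 -0.09]
shift now-axes units [ 0.01  0.04 -0.01]
turn units [-0.    0.01  0.  ] shift in target axes [ 0.01  0.04 -0.01]
[-0.49456179 -0.23761165  0.25241444] 0.019873162208891487
```

{"method": "send_rows", "body": {
  "commands": [
    [[0,0,0],[0,0,0],40],
    [[0,0,0],[0,0,0],40],
    [[0,0,0],[0,0,0],40],
    [[-0.5,0,0],[0,0,0],40],
    [[-1,0,0],[0,0,0],40],
    [[-1,0,0],[0,0,0],40],
    [[-1,0,0],[0,0,0],40],
    [[-1,0,0],[0,0,0],40],
    [[0,0,0],[0,0,0],40],
    [[0,0,0],[0,0,0],40]
  ]
}}

```text
time: 32.5
ee_pos: [0.4578, -0.2491, 0.1592]
tool_rot: [0.707, -0.0, 0.707, -0.0]
ft_force: [0.2, 0.1, -0.0]
finger_gap: 0.04
```

Run:
```python
from h import *
d=snap('wrist','w19.png')
go([.54,.372,.2],90)
t=snap('top','top2.png')
cv2.imwrite('pics/t2z.png',cv2.cvtColor(cv2.resize(t['image'][195:285,85:325],None,fx=3.3,fy=3.3,interpolation=cv2.INTER_CUBIC),cv2.COLOR_RGB2BGR))
```

```text
t 32.55 pos [ 0.4575 -0.2489  0.1585] yaw -0.0 tilt 0.03 q [ 0.66  0.75 -0.41  1.77  0.43  0.71  0.02]
shift now-axes units [-1.38 20.7   2.75]
turn units [-11.25  -0.    -0.  ] shift in target axes [-1.38 -2.75 20.7 ]
```

View pics/w19.png

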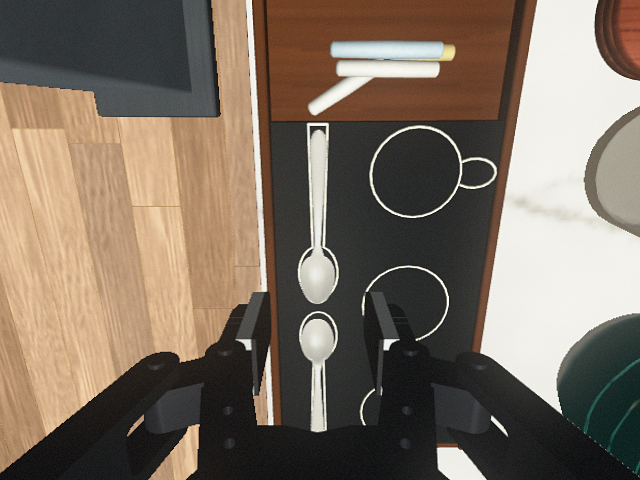

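View pics/t2z.png

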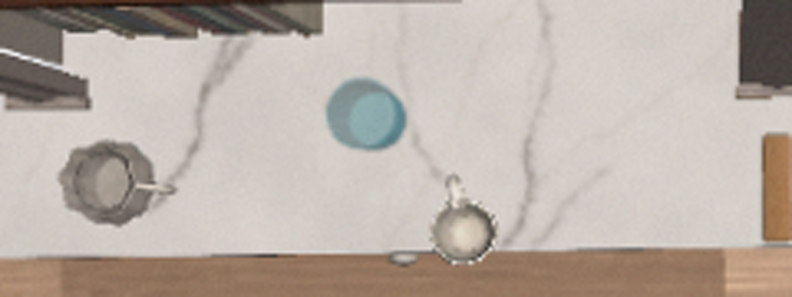

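{"method": "send_rows", "body": {
  "commands": [
    [[-0.3,0.9,0],[0,0,0],80],
    [[-0.3,1,0],[0,0,0],80],
    [[-0.3,1,0],[0,0,0],80],
    [[-0.3,1,0],[0,0,0],80],
    [[-0.2,1,0],[0,0,0],80],
    [[0,1,0],[0,0,0],80],
    [[0,1,0],[0,0,0],80],
    [[0,1,0],[0,0,0],80],
    [[0,1,0],[0,0,0],80],
    [[0,1,0],[0,0,0],80],
    [[0,1,0],[0,0,0],80],
    [[0,1,0],[0,0,0],80]
  ]
}}

```text
time: 33.8
ee_pos: [0.4574, 0.1093, 0.2002]
tool_rot: [0.707, -0.0, 0.708, -0.0]
ft_force: [0.5, -0.1, -0.8]
finger_gap: 0.0799
```

{"method": "send_rows", "body": {
  "commands": [
    [[0,1,0],[0,0,0],80],
    [[0,1,0],[0,0,0],80],
    [[0,1,0],[-1,0,0],80],
    [[0,0,0],[-1,0,0],80],
    [[0,0,0],[-1,0,0],80],
    [[0,0,0],[-1,0,0],80],
    [[0,0,0],[-1,0,0],80],
    [[0,0,0],[-1,0,0],80],
    [[0,0,0],[-1,0,0],80],
    [[0,0,0],[-1,0,0],80],
    [[0,0,0],[-1,0,0],80],
    [[0,0,0],[-1,0,0],80]
  ]
}}

```text
time: 35.0
ee_pos: [0.4575, 0.198, 0.2001]
tool_rot: [0.54, -0.456, 0.541, 0.456]
ft_force: [0.2, -0.3, -0.2]
finger_gap: 0.0798
```

{"method": "send_rows", "body": {
  "commands": [
    [[0,0,0],[-1,0,0],80],
    [[0,0,0],[-0.3,0,0],80],
    [[0,0,0],[0,0,0],80],
    [[0,0,0],[0,0,0],80]
  ]
}}

```text
time: 35.4
ee_pos: [0.4576, 0.1981, 0.2005]
tool_rot: [0.498, -0.501, 0.499, 0.502]
ft_force: [-0.3, 0.4, -0.4]
finger_gap: 0.0801
```

Run:
```python
from h import *
d=snap('wrist','w20.png')
go([.432,.279,.1],90)
for n in ['cup_a','glass']:
  for r in robot.silhouettes('wrist',n): print(n,r['score'],r['rect'])
```

```text
t 35.45 pos [0.4577 0.1981 0.2007] yaw 90.32 tilt 0.04 q [-0.04  0.74 -0.81  1.79  0.66  0.91  0.43]
shift now-axes units [3.36 0.84 2.7 ]
turn units [ 0.04 -0.   -0.  ] shift in target axes [3.36 0.86 2.7 ]
cup_a 0.63 [376.9, 139.2, 75.4, 98.3]
cup_a 0.2 [0.0, 163.2, 38.0, 181.5]
glass 0.73 [457.5, 253.5, 110.5, 109.4]
```

View pics/w20.png

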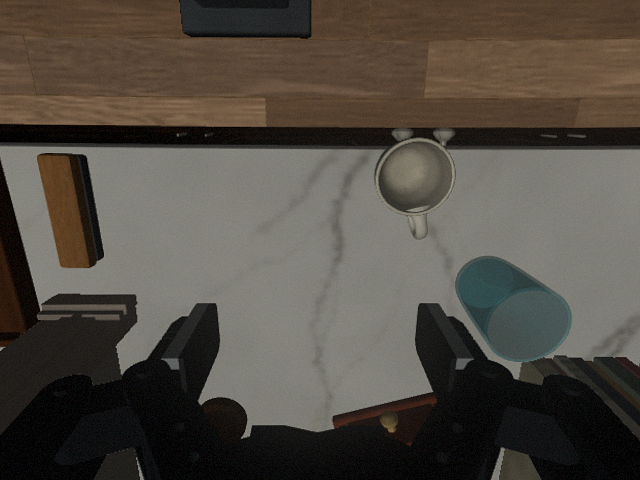

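Run:
```python
from h import *
d=robot.get_image('wrist')
w=px2w(d,[(415.5,176),(376,176),(455,176),(416,138),(415,214)],.051); print(w.round(4))
h=px2w(d,[(421,238)],.03);print(h.round(4), 'ang',np.degrees(np.arctan2(*(h[0]-w[0])[[1,0]])))
# glass: rim ellipse (517-521,325)
g=px2w(d,[(521,325),(474,325),(571,325),(521,361)],.084);print(g.round(4))
f=px2w(d,[(487,283)],.0);print('foot',f.round(4))
t=robot.get_image('top')
cx=85+463/3.3-.3; cy=195+232/3.3-.3; print('top cup',px2w(t,[(cx,cy)],.051).round(4))
print('top glass rim',px2w(t,[(85+363/3.3-.3,195+113/3.3-.3)],.084).round(4))
```

```text
[[0.4227 0.2748 0.051 ]
 [0.4229 0.2439 0.051 ]
 [0.4226 0.3056 0.051 ]
 [0.394  0.2726 0.051 ]
 [0.4534 0.2772 0.051 ]]
[[0.4809 0.2902 0.03  ]] ang 14.769841640314114
[[0.5347 0.3593 0.084 ]
 [0.5352 0.3226 0.084 ]
 [0.5342 0.3979 0.084 ]
 [0.5681 0.365  0.084 ]]
foot [[0.5383 0.3697 0.    ]]
top cup [[0.4244 0.2723 0.051 ]]
top glass rim [[0.5367 0.3608 0.084 ]]
```

Run:
```python
from h import *
go([.4235,.274,.12],103)
```

```text
t 35.65 pos [0.4578 0.1982 0.201 ] yaw 90.38 tilt 0.0 q [-0.04  0.74 -0.81  1.79  0.66  0.91  0.43]
shift now-axes units [2.7  1.13 2.54]
turn units [-1.58  0.   -0.  ] shift in target axes [2.7  0.54 2.72]
```

{"method": "send_rows", "body": {
  "commands": [
    [[0,0,0],[-0.8,0,0],82],
    [[0,0,0],[-0.78,0,0],82],
    [[0.5,0.14,0.7],[0,0,0],82],
    [[0.7,0.14,0.7],[0,0,0],82],
    [[0.7,0.13,0.66],[0,0,0],82],
    [[0.7,0.13,0.66],[0,0,0],82],
    [[0,0,0],[0,0,0],82],
    [[0,0,0],[0,0,0],82],
    [[0,0,0],[0,0,0],82]
  ]
}}

```text
time: 36.55
ee_pos: [0.4242, 0.2734, 0.1236]
tool_rot: [-0.44, 0.554, -0.44, -0.553]
ft_force: [-0.0, -0.2, 0.5]
finger_gap: 0.082
```

Run:
```python
from h import *
d=snap('wrist','w21.png')
go([.4235,.274,.018],103); print(robot.state()['finger_gap'])
```

```text
t 36.6 pos [0.4243 0.2734 0.1237] yaw 102.97 tilt 0.05 q [-0.24  0.86 -0.75  1.85  0.84  0.78  0.34]
shift now-axes units [3.52 0.02 0.03]
turn units [-0.    0.    0.01] shift in target axes [3.52 0.02 0.03]
0.08212615716283869
```

View pics/w21.png

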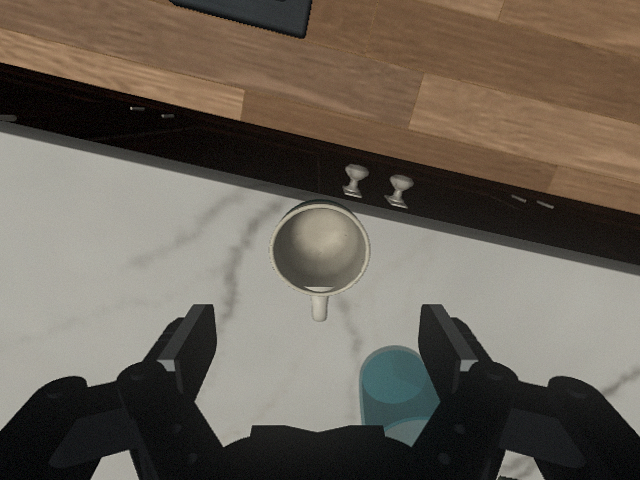

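Run:
```python
from h import *
d=robot.get_image('wrist')
w=px2w(d,[(270,248),(370,248),(320,201),(320,297)],.051);print(w.round(4),w[:2].mean(0).round(4),w[2:].mean(0).round(4))
```

```text
[[0.4281 0.2446 0.051 ]
 [0.4144 0.3044 0.051 ]
 [0.3925 0.2678 0.051 ]
 [0.4538 0.2821 0.051 ]] [0.4212 0.2745 0.051 ] [0.4232 0.275  0.051 ]
```

{"method": "send_rows", "body": {
  "commands": [
    [[0.8,0,0.04],[0,0,0],82],
    [[0.8,0,0],[0,0,0],82],
    [[0.8,0,0],[0,0,0],82],
    [[0.7,0,0],[0,0,0],82],
    [[0.4,0,0],[0,0,0],82],
    [[0.1,0,0],[0,0,0],82],
    [[0,0,0],[0,0,0],82]
  ]
}}

```text
time: 37.35
ee_pos: [0.4236, 0.2752, 0.0154]
tool_rot: [-0.44, 0.554, -0.44, -0.553]
ft_force: [-0.6, -0.1, 1.0]
finger_gap: 0.0817
```

{"method": "send_rows", "body": {
  "commands": [
    [[0,0,0],[0,0,0],45],
    [[0,0,0],[0,0,0],45],
    [[0,0,0],[0,0,0],45],
    [[0,0,0],[0,0,0],45],
    [[0,0,0],[0,0,0],45]
  ],
  "newtons": 40
}}

```text
time: 37.85
ee_pos: [0.4239, 0.2754, 0.0162]
tool_rot: [-0.441, 0.554, -0.439, -0.553]
ft_force: [-0.2, -1.6, 11.9]
finger_gap: 0.0608
```

Run:
```python
from h import *
d=snap('wrist','w22.png')
go([.4235,.274,.018],103); print(robot.state()['finger_gap'],robot.state()['ft_force'])
```

```text
t 37.9 pos [0.4239 0.2755 0.0162] yaw 103.03 tilt 0.11 q [-0.33  1.03 -0.57  1.9   1.08  0.56  0.14]
shift now-axes units [-0.06  0.02 -0.04]
turn units [0.   0.   0.01] shift in target axes [-0.06  0.02 -0.04]
0.06018538422232594 [-0.44367703 -2.01839747 12.21872736]
```

View pics/w22.png

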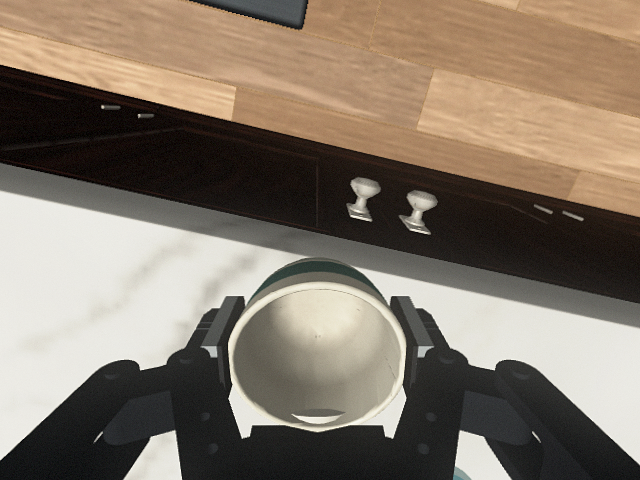

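{"method": "send_rows", "body": {
  "commands": [
    [[-0.6,0,0],[0,0,0],45],
    [[-1,0,0],[0,0,0],45],
    [[-1,0,0],[0.8,0,0],45],
    [[-1,0,0],[0.83,0,0],45],
    [[0,-0.2,-0.5],[0,0,0],45],
    [[0,-0.2,-1],[0,0,0],45],
    [[0,-0.2,-1],[0,0,0],45],
    [[0,-0.2,-1],[0,0,0],45],
    [[0,-0.2,-1],[0,0,0],45],
    [[0,-0.2,-1],[0,0,0],45],
    [[0,0,-1],[0,0,0],45],
    [[0,0,-1],[0,0,0],45]
  ]
}}

```text
time: 39.1
ee_pos: [0.4594, 0.0488, 0.1235]
tool_rot: [0.5, -0.5, 0.5, 0.5]
ft_force: [0.6, -0.7, -1.5]
finger_gap: 0.0602
```

Run:
```python
from h import *
d=snap('wrist','w23.png')
go([.532,-.2128,.12],90); print(robot.state()['finger_gap'],robot.state()['ft_force'])
```

```text
t 39.15 pos [0.4591 0.0437 0.1231] yaw 89.75 tilt 0.21 q [ 0.22  0.81 -0.71  2.    0.88  0.67  0.5 ]
shift now-axes units [ 0.13 -2.47 -8.54]
turn units [-0.03 -0.03 -0.  ] shift in target axes [ 0.1  -2.43 -8.55]
0.060212112232578836 [ 0.71418346 -8.90395455 -2.20305075]
```

View pics/w23.png

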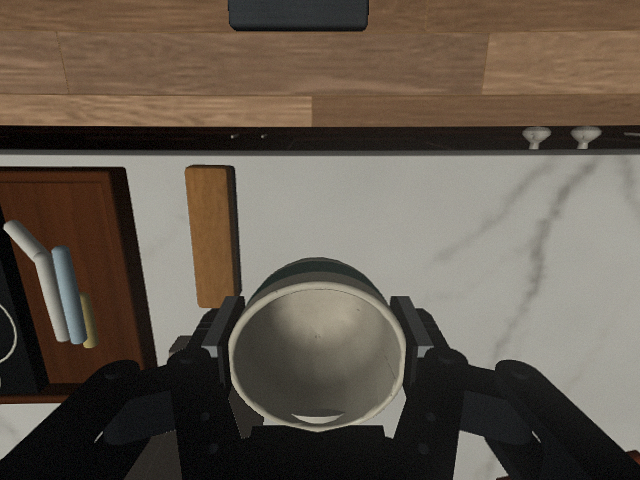

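{"method": "send_rows", "body": {
  "commands": [
    [[0,0,-1],[0,0,0],45],
    [[0,0,-1],[0,0,0],45],
    [[0,0,-1],[0,0,0],45],
    [[0,0,-1],[0,0,0],45],
    [[0,0,-1],[0,0,0],45],
    [[0,0,-1],[0,0,0],45],
    [[0,-0.4,-0.9],[0,0,0],45],
    [[0,-0.7,-0.8],[0,0,0],45],
    [[0,-0.8,-0.5],[0,0,0],45],
    [[0,-0.53,0],[0,0,0],45],
    [[0,0,0],[0,0,0],45],
    [[0,0,0],[0,0,0],45]
  ]
}}

```text
time: 40.35
ee_pos: [0.532, -0.1956, 0.1232]
tool_rot: [0.5, -0.5, 0.5, 0.5]
ft_force: [-0.1, -0.9, -1.0]
finger_gap: 0.0599
```

Run:
```python
from h import *
d=snap('wrist','w24.png')
go([.532,-.2128,.0375],90); print(robot.state()['finger_gap'],robot.state()['ft_force'])
```

```text
t 40.4 pos [ 0.5318 -0.1957  0.1233] yaw 90.02 tilt 0.02 q [ 0.68  0.94 -0.8   1.63  0.81  0.93  1.15]
shift now-axes units [ 2.86 -0.01 -0.57]
turn units [ 0. -0. -0.] shift in target axes [ 2.86 -0.01 -0.57]
0.060522152347452236 [-0.44629553  1.39066169 -0.15794399]
```

View pics/w24.png

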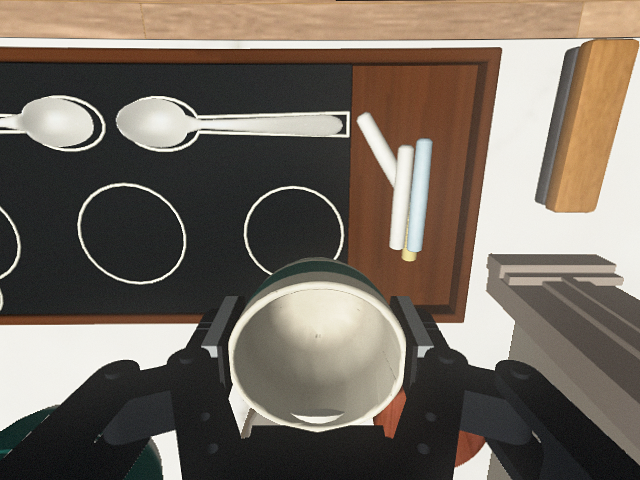

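Run:
```python
from h import *
d=robot.get_image('wrist')
w=px2w(d,[(245,231),(343,231),(294,186),(132,232),(78,232),(186,232)],.02);print(w.round(4),w[:2].mean(0).round(4),w[4:].mean(0).round(4))
o=rect(d); circles(o)
go([.532,-.2128,.0375],90)
```

```text
[[ 0.5278 -0.2457  0.02  ]
 [ 0.5277 -0.178   0.02  ]
 [ 0.4964 -0.2112  0.02  ]
 [ 0.5286 -0.3233  0.02  ]
 [ 0.5286 -0.36    0.02  ]
 [ 0.5285 -0.2864  0.02  ]] [ 0.5278 -0.2118  0.02  ] [ 0.5286 -0.3232  0.02  ]
 circle x 0.5312 y -0.3238 r 0.0346
 circle x 0.5312 y -0.2122 r 0.0347
 circle x 0.5322 y -0.4338 r 0.0335
 circle x 0.4408 y -0.2938 r 0.0336
 circle x 0.4738 y -0.3553 r 0.0313
t 40.45 pos [ 0.5318 -0.1958  0.1233] yaw 90.02 tilt 0.02 q [ 0.68  0.94 -0.79  1.63  0.81  0.93  1.15]
shift now-axes units [ 2.86 -0.01 -0.57]
turn units [ 0. -0. -0.] shift in target axes [ 2.86 -0.01 -0.57]
```

{"method": "send_rows", "body": {
  "commands": [
    [[0,0,-0.4],[0,0,0],45],
    [[0.6,0,-0.16],[0,0,0],45],
    [[0.8,0,0],[0,0,0],45],
    [[0.7,0,0],[0,0,0],45],
    [[0.4,0,0],[0,0,0],45],
    [[0.25,0,0],[0,0,0],45],
    [[0.05,0,0],[0,0,0],45],
    [[0,0,0],[0,0,0],45],
    [[0,0,0],[0,0,0],45]
  ]
}}

```text
time: 41.35
ee_pos: [0.5326, -0.2128, 0.0397]
tool_rot: [-0.5, 0.5, -0.5, -0.5]
ft_force: [0.2, 0.9, -1.3]
finger_gap: 0.0601
```

Run:
```python
from h import *
go([.532,-.2125,.0370],90); print(robot.state()['finger_gap'],robot.state()['ft_force'])
```

```text
t 41.35 pos [ 0.5326 -0.2128  0.0397] yaw 90.0 tilt 0.05 q [ 0.67  1.07 -0.71  1.65  0.93  0.8   1.09]
shift now-axes units [0.09 0.02 0.01]
turn units [-0.   -0.    0.01] shift in target axes [0.09 0.02 0.01]
0.06012754650691833 [ 0.15649153  0.85721767 -1.30982804]
```

{"method": "send_rows", "body": {
  "commands": [
    [[0.07,0.02,0],[0,0,0],45],
    [[0.03,0,0],[0,0,0],45],
    [[0,0,0],[0,0,0],45],
    [[0,0,0],[0,0,0],78],
    [[0,0,0],[0,0,0],78],
    [[0,0,0],[0,0,0],78],
    [[-0.4,0,0],[0,0,0],78],
    [[-0.8,0,0],[0,0,0],78],
    [[-1,0,0],[0,0,0],78],
    [[-1,0,0],[0,0,0],78],
    [[-1,0,0],[0,0,0],78],
    [[0,0,0],[0,0,0],78]
  ]
}}

```text
time: 42.55
ee_pos: [0.5329, -0.2126, 0.1661]
tool_rot: [-0.501, 0.502, -0.499, -0.499]
ft_force: [-0.7, -0.5, -1.8]
finger_gap: 0.0782
```

Run:
```python
from h import *
d=snap('wrist','w25.png')
go([.45,-.2125,.18],90); print(robot.state()['finger_gap'],robot.state()['ft_force'])
```

```text
t 42.6 pos [ 0.5322 -0.2127  0.1641] yaw 90.0 tilt 0.16 q [ 0.72  0.9  -0.83  1.57  0.75  1.02  1.23]
shift now-axes units [-0.54  2.74  0.01]
turn units [-0.   -0.01  0.02] shift in target axes [-0.53  2.74  0.01]
0.0780765580480972 [ 0.59461602  0.1223796  -0.99223397]
```

View pics/w25.png

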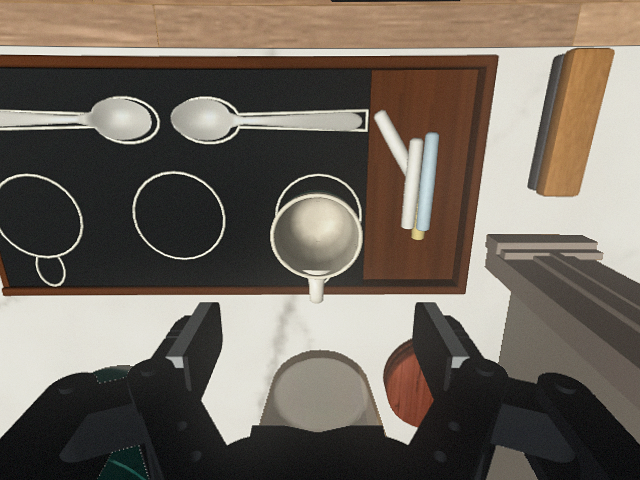

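Run:
```python
from h import *
t=robot.get_image('top')
P=px2w(t,[(u,v) for v in range(180,240,4) for u in range(130,215,4)]).reshape(15,-1,3)
m=(P[...,2]>.03)
for r in range(15): print([ (round(float(p[0]),2),round(float(p[1]),2),round(float(p[2]),2)) for p in P[r][::3] if p[2]>.03])
d=robot.get_image('wrist')
w=px2w(d,[(272,236),(362,236),(317,194)],.071);print(w.round(4),w[:2].mean(0).round(4))
```

```text
[(0.65, 0.48, 0.34), (0.65, 0.45, 0.34), (0.65, 0.42, 0.34), (0.65, 0.39, 0.34), (0.65, 0.35, 0.34), (0.65, 0.32, 0.34), (0.64, 0.29, 0.34), (0.63, 0.25, 0.41)]
[(0.64, 0.48, 0.34), (0.64, 0.45, 0.34), (0.64, 0.42, 0.34), (0.64, 0.39, 0.34), (0.64, 0.36, 0.34), (0.63, 0.32, 0.34), (0.63, 0.29, 0.34), (0.63, 0.25, 0.38)]
[(0.63, 0.48, 0.34), (0.63, 0.45, 0.34), (0.63, 0.42, 0.34), (0.63, 0.39, 0.34), (0.62, 0.35, 0.34), (0.62, 0.32, 0.34), (0.62, 0.29, 0.33), (0.62, 0.26, 0.34)]
[(0.62, 0.48, 0.34), (0.62, 0.45, 0.34), (0.62, 0.42, 0.34), (0.61, 0.39, 0.34), (0.61, 0.36, 0.33), (0.61, 0.32, 0.34), (0.61, 0.29, 0.34), (0.61, 0.26, 0.34)]
[(0.61, 0.49, 0.33), (0.61, 0.46, 0.32), (0.61, 0.42, 0.32), (0.62, 0.42, 0.21), (0.64, 0.42, 0.07)]
[(0.62, 0.54, 0.15), (0.62, 0.51, 0.14), (0.62, 0.48, 0.12), (0.62, 0.43, 0.15), (0.63, 0.42, 0.06)]
[(0.62, 0.57, 0.06), (0.62, 0.54, 0.03), (0.62, 0.5, 0.04), (0.62, 0.46, 0.05), (0.62, 0.42, 0.06), (0.39, 0.02, 1.79)]
[]
[]
[]
[(0.57, 0.38, 0.08)]
[(0.56, 0.39, 0.04)]
[]
[]
[(0.52, 0.38, 0.04), (0.52, 0.34, 0.07)]
[[ 0.5276 -0.2428  0.071 ]
 [ 0.5276 -0.1833  0.071 ]
 [ 0.4994 -0.2131  0.071 ]] [ 0.5276 -0.2131  0.071 ]
```

{"method": "send_rows", "body": {
  "commands": [
    [[-0.3,0.8,0],[0,0,0],84],
    [[-0.3,0.8,0],[0,0,0],84],
    [[-0.3,0.8,0.5],[0,0,0],84],
    [[-0.1,0,1],[0,0,0],84],
    [[0,0,1],[0,0,0],84],
    [[0,0,1],[0,0,0],84],
    [[0,0,1],[0,0,0],84],
    [[0,0,1],[0,0,0],84],
    [[0,0,1],[0,0,0],84],
    [[0,0,1],[0,0,0],84],
    [[0,0,1],[0,0,0],84],
    [[0,0,1],[0,0,0],84]
  ]
}}

```text
time: 43.9
ee_pos: [0.4592, 0.0734, 0.1914]
tool_rot: [0.5, -0.5, 0.5, 0.5]
ft_force: [0.5, 0.4, -0.6]
finger_gap: 0.0838
```

{"method": "send_rows", "body": {
  "commands": [
    [[0,0,1],[0,0,0],84],
    [[0,0,1],[0,0,0],84],
    [[0,0,1],[0,0,0],84],
    [[0,0,1],[0,0,0],84],
    [[0,0,1],[0,0,0],84],
    [[0,0,1],[0,0,0],84],
    [[0,0,1],[0,0,0],84],
    [[0,0,0.5],[0,0,0],84],
    [[0,0,0],[0,0,0],84],
    [[0,0,0],[0,0,0],84],
    [[0,0,0],[0,0,0],84]
  ]
}}

```text
time: 45.0
ee_pos: [0.46, 0.296, 0.1918]
tool_rot: [0.5, -0.5, 0.501, 0.5]
ft_force: [0.3, -0.6, 0.6]
finger_gap: 0.0837
```

Run:
```python
from h import *
d=snap('wrist','w26.png')
go([.536,.361,.2],90); print(robot.state()['finger_gap'],robot.state()['ft_force'])
```

```text
t 45.05 pos [0.46   0.2961 0.192 ] yaw 89.93 tilt 0.03 q [-0.24  0.81 -0.77  1.63  0.65  0.98  0.33]
shift now-axes units [-0.27 -2.53  2.16]
turn units [-0.01 -0.   -0.  ] shift in target axes [-0.27 -2.53  2.16]
0.0839574785108693 [1.15886668 0.58619891 0.28176659]
```

View pics/w26.png

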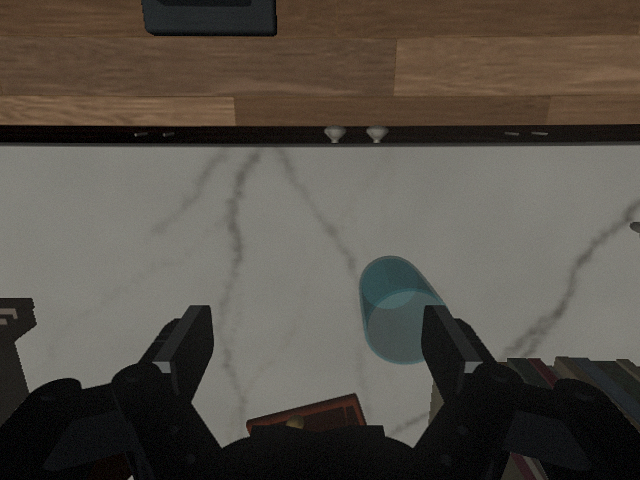

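Run:
```python
from h import *
d=robot.get_image('wrist')
print(px2w(d,[(255,428),(300,412),(345,402),(355,398),(295,422),(440,390),(520,365),(560,362)]).round(3))
# glass foot ellipse & rim
print('rimleft/right', px2w(d,[(363,325)],.084).round(4), 'foot top', px2w(d,[(390,257)],0.0).round(4),'foot left',px2w(d,[(360,290)],.005).round(4),'foot right',px2w(d,[(422,283)],.005).round(4))
```

```text
[[0.449 0.282 0.265]
 [0.688 0.277 0.008]
 [0.674 0.326 0.008]
 [0.669 0.336 0.008]
 [0.67  0.274 0.04 ]
 [0.468 0.338 0.229]
 [0.624 0.503 0.011]
 [0.622 0.544 0.008]]
rimleft/right [[0.533 0.331 0.084]] foot top [[0.5102 0.3659 0.    ]] foot left [[0.5429 0.3376 0.005 ]] foot right [[0.5353 0.3975 0.005 ]]
```

{"method": "send_rows", "body": {
  "commands": [
    [[0,0,0.8],[0,0,0],85],
    [[0,0,0.8],[0,0,0],85],
    [[0,0,0.7],[0,0,0],85],
    [[0.2,-0.6,0],[0,0,0],85],
    [[0.3,-0.7,0],[0,0,0],85],
    [[0.3,-0.7,0],[0,0,0],85],
    [[0.3,-0.57,0],[0,0,0],85],
    [[0,0,0],[0,0,0],85],
    [[0,0,0],[0,0,0],85],
    [[0,0,0],[0,0,0],85]
  ]
}}

```text
time: 46.1
ee_pos: [0.5363, 0.3664, 0.1596]
tool_rot: [0.5, -0.5, 0.5, 0.5]
ft_force: [-0.2, -0.0, -0.1]
finger_gap: 0.085
```

Run:
```python
from h import *
d=snap('wrist','w27.png')
go([.538,.3655,.035],90); print(robot.state()['finger_gap'],robot.state()['ft_force'])
```

```text
t 46.15 pos [0.5364 0.3664 0.1596] yaw 90.03 tilt 0.03 q [-0.35  0.98 -0.74  1.26  0.67  1.14  0.44]
shift now-axes units [ 4.15 -0.05 -0.03]
turn units [0. 0. 0.] shift in target axes [ 4.15 -0.05 -0.03]
0.08506481185574412 [-0.05251619 -0.01126011  0.03746713]
```

View pics/w27.png

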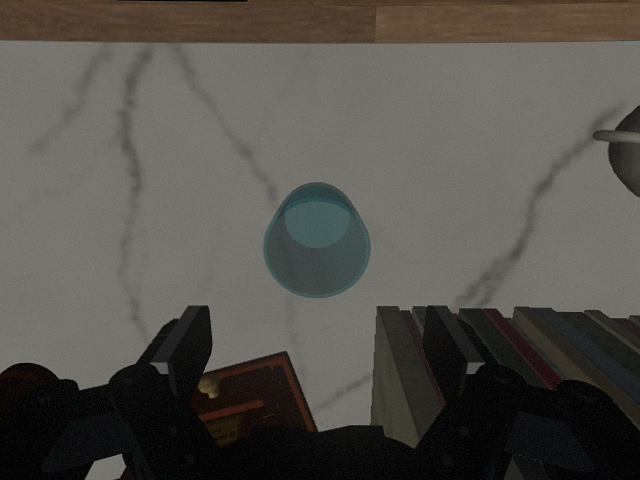

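Run:
```python
from h import *
d=robot.get_image('wrist')
w=px2w(d,[(264,247),(370,247),(317,298)],.084);print(w.round(4),w[:2].mean(0).round(4))
go([w[2,0]-.034,w[:2,1].mean(),.035],90)
```

```text
[[0.5341 0.3333 0.084 ]
 [0.5341 0.3992 0.084 ]
 [0.5694 0.3663 0.084 ]] [0.5341 0.3662 0.084 ]
t 46.2 pos [0.5364 0.3665 0.1596] yaw 90.03 tilt 0.03 q [-0.35  0.98 -0.74  1.26  0.67  1.14  0.44]
shift now-axes units [ 4.15  0.04 -0.01]
turn units [0. 0. 0.] shift in target axes [ 4.15  0.03 -0.01]
```

{"method": "send_rows", "body": {
  "commands": [
    [[0.7,0,0],[0,0,0],85],
    [[0.8,0,0],[0,0,0],85],
    [[0.8,0,0],[0,0,0],85],
    [[0.8,0,0],[0,0,0],85],
    [[0.7,0,0],[0,0,0],85],
    [[0.3,0,0],[0,0,0],85],
    [[0,0,0],[0,0,0],85],
    [[0,0,0],[0,0,0],50],
    [[0,0,0],[0,0,0],50],
    [[0,0,0],[0,0,0],50],
    [[0,0,0],[0,0,0],50],
    [[0,0,0],[0,0,0],50]
  ]
}}

```text
time: 47.4
ee_pos: [0.5373, 0.3667, 0.0376]
tool_rot: [0.501, -0.5, 0.499, 0.5]
ft_force: [-1.1, -0.8, 6.1]
finger_gap: 0.0662
```

Run:
```python
from h import *
d=snap('wrist','w28.png')
go([.538,.3655,.035],90); print(robot.state()['finger_gap'],robot.state()['ft_force'])
```

```text
t 47.45 pos [0.5372 0.3667 0.0376] yaw 89.99 tilt 0.11 q [-0.37  1.14 -0.67  1.34  0.78  0.93  0.35]
shift now-axes units [ 0.09 -0.03 -0.04]
turn units [-0.    0.01  0.01] shift in target axes [ 0.09 -0.03 -0.04]
0.06608702338376501 [-0.41810273 -1.82077777  5.68912675]
```

View pics/w28.png

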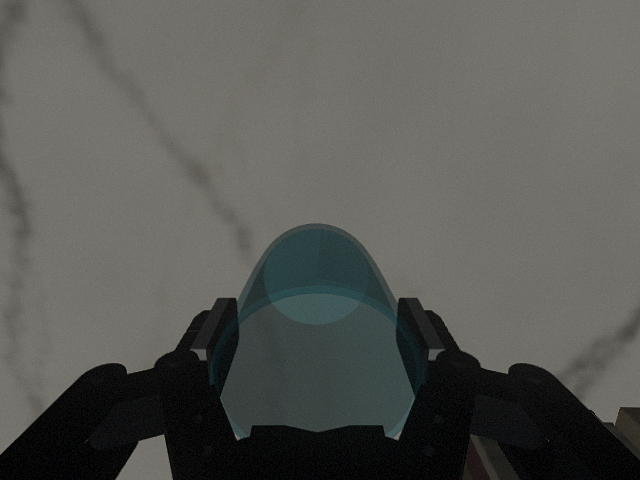

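{"method": "send_rows", "body": {
  "commands": [
    [[-0.6,0,0],[0,0,0],50],
    [[-1,0,0],[0,0,0],50],
    [[-1,0,0],[0,0,0],50],
    [[-1,0.4,0],[0,0,0],50],
    [[-0.3,0.8,0],[0,0,0],50],
    [[0,0.7,-0.3],[0,0,0],50],
    [[0,0.6,-0.7],[0,0,0],50],
    [[0,0,-0.9],[0,0,0],50],
    [[0,0,-1],[0,0,0],50],
    [[0,0,-1],[0,0,0],50],
    [[0,0,-1],[0,0,0],50],
    [[0,0,-1],[0,0,0],50]
  ]
}}

```text
time: 48.65
ee_pos: [0.4619, 0.1883, 0.1546]
tool_rot: [-0.5, 0.501, -0.499, -0.5]
ft_force: [1.2, -1.2, -2.4]
finger_gap: 0.0659
```

{"method": "send_rows", "body": {
  "commands": [
    [[0,0,-1],[0,0,0],50],
    [[0,0,-1],[0,0,0],50],
    [[0,0,-1],[0,0,0],50],
    [[0,0,-1],[0,0,0],50],
    [[0,0,-1],[0,0,0],50],
    [[0,0,-1],[0,0,0],50],
    [[0,0,-1],[0,0,0],50],
    [[0,0,-1],[0,0,0],50],
    [[0,0,-1],[0,0,0],50],
    [[0,0,-1],[0,0,0],50],
    [[0,0,-0.5],[0,0,0],50],
    [[0,0,0],[0,0,0],50]
  ]
}}

```text
time: 49.85
ee_pos: [0.4617, -0.1279, 0.1542]
tool_rot: [0.501, -0.5, 0.501, 0.499]
ft_force: [0.2, -0.2, -1.0]
finger_gap: 0.066
```

Run:
```python
from h import *
d=snap('wrist','w29.png')
go([.533,-.3245,.14],90); print(robot.state()['finger_gap'],robot.state()['ft_force'])
```

```text
t 49.9 pos [ 0.4619 -0.1263  0.1542] yaw 89.92 tilt 0.09 q [ 0.63  0.79 -0.8   1.91  0.81  0.79  0.94]
shift now-axes units [ 0.48 -2.38 -6.6 ]
turn units [-0.01 -0.01  0.01] shift in target axes [ 0.47 -2.37 -6.61]
0.06613889777942357 [ 0.24301793 -0.21060888 -2.1550315 ]
```

View pics/w29.png

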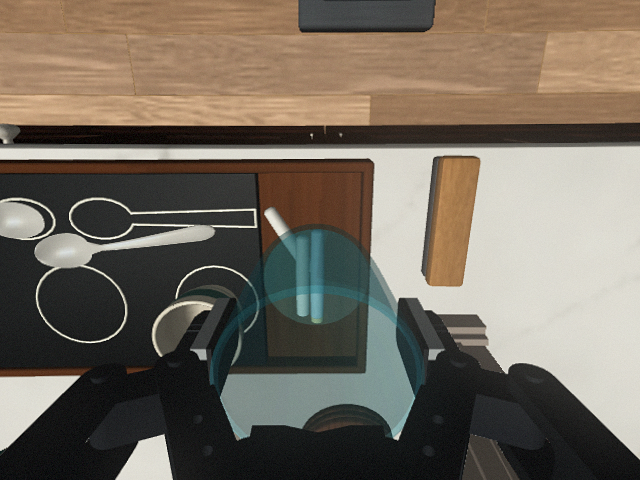

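{"method": "send_rows", "body": {
  "commands": [
    [[0,0,0.6],[0,0,0],50],
    [[0,0,1],[0,0,0],50],
    [[0,0,1],[0,0,0],50],
    [[0,0,1],[0,0,0],50],
    [[0,0,1],[0,0,0],50],
    [[0,0,1],[0,0,0],50],
    [[0,0,1],[0,0,0],50],
    [[0,0,0.9],[0,0,0],50],
    [[0,0,0],[0,0,0],50],
    [[0,0,0],[0,0,0],50],
    [[0,0,0],[0,0,0],50]
  ]
}}

```text
time: 51.0
ee_pos: [0.4617, 0.0989, 0.1534]
tool_rot: [-0.5, 0.5, -0.5, -0.5]
ft_force: [-0.3, 0.3, -2.5]
finger_gap: 0.0661
```

{"method": "send_rows", "body": {
  "commands": [
    [[0.8,0,0],[0,0,0],50],
    [[0.9,0,0],[0,0,0],50],
    [[0.9,0,0],[0,0,0],50],
    [[0.7,0,0],[0,0,0],50],
    [[0.4,0,0],[0,0,0],50],
    [[0.1,0,0],[0,0,0],50],
    [[0,0,0],[0,0,0],50],
    [[0,0,0],[0,0,0],50]
  ]
}}

```text
time: 51.8
ee_pos: [0.4621, 0.0992, 0.0397]
tool_rot: [0.5, -0.5, 0.5, 0.5]
ft_force: [0.1, -0.3, -2.2]
finger_gap: 0.0658
```

Run:
```python
from h import *
go([.462,.1,.038],90); print(robot.state()['finger_gap'],robot.state()['ft_force'])
```

```text
t 51.8 pos [0.4621 0.0992 0.0397] yaw 89.97 tilt 0.05 q [ 0.01  0.95 -0.52  2.01  1.08  0.48  0.23]
shift now-axes units [0.06 0.   0.03]
turn units [-0.    0.    0.01] shift in target axes [0.06 0.   0.03]
0.06579027759826832 [ 0.06647339 -0.33945434 -2.22015818]
```

Release, lift clear, and go back over the spoon (from the right-hand yaw).

{"method": "send_rows", "body": {
  "commands": [
    [[0.05,0,0],[0,0,0],50],
    [[0,0,0],[0,0,0],50],
    [[0,0,0],[0,0,0],85],
    [[0,0,0],[0,0,0],85],
    [[0,0,0],[0,0,0],85],
    [[-0.6,0,0],[0,0,0],85],
    [[-1,0,0],[0,0,0],85],
    [[-1,0,0],[0,0,0],85],
    [[-1,0,0],[0,0,0],85],
    [[-1,0,0],[0,0,0],85],
    [[-0.4,0,0],[0,0,0],85]
  ]
}}

```text
time: 52.9
ee_pos: [0.4621, 0.0996, 0.1898]
tool_rot: [0.501, -0.5, 0.499, 0.5]
ft_force: [0.0, -0.6, -0.1]
finger_gap: 0.0849
```

{"method": "send_rows", "body": {
  "commands": [
    [[0,0,-0.7],[0,0,0],85],
    [[0,0,-1],[0,0,0],60],
    [[0,0,-1],[0,0,0],60],
    [[0,0,-1],[0,0,0],60],
    [[0,0,-1],[0,0,0],60],
    [[0,0,-1],[0,0,0],45],
    [[0,0,-1],[0,0,0],45],
    [[0,0,-1],[0,0,0],45],
    [[0,0,-1],[0,0,0],45],
    [[0,0,-1],[0,0,0],45],
    [[0,0,0],[0,0,0],45],
    [[0,0,0],[0,0,0],45]
  ]
}}

```text
time: 54.1
ee_pos: [0.4615, -0.1917, 0.1871]
tool_rot: [0.5, -0.5, 0.5, 0.5]
ft_force: [-0.2, 1.2, 0.1]
finger_gap: 0.0448
```

Run:
```python
from h import *
d=snap('wrist','w30.png')
go([.462,-.25,.2],90); print(robot.state()['finger_gap'],robot.state()['ft_force'])
```

```text
t 54.15 pos [ 0.4617 -0.191   0.1873] yaw 90.03 tilt 0.03 q [ 0.78  0.78 -0.86  1.8   0.73  0.92  1.16]
shift now-axes units [-0.42 -0.01 -1.97]
turn units [ 0.  0. -0.] shift in target axes [-0.42 -0.01 -1.97]
0.0449262715866525 [ 0.13765229 -0.02417087  0.24115025]
```

View pics/w30.png

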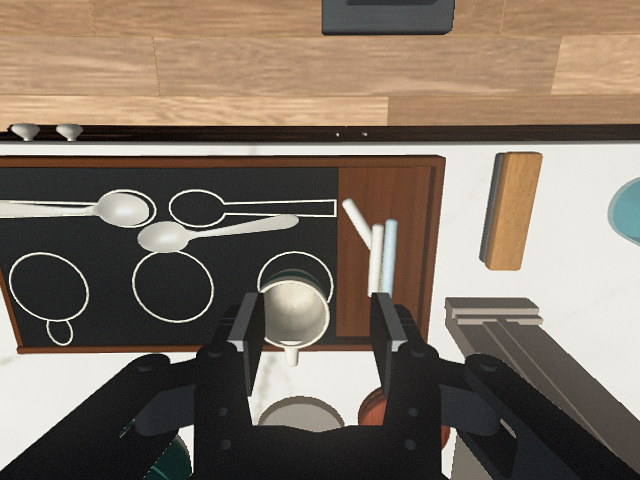

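Run:
```python
from h import *
d=robot.get_image('wrist')
w=px2w(d,[(138,238),(299,219)],.025); v=w[0]-w[1]; a=np.degrees(np.arctan2(v[1],v[0]));print(w.round(4).tolist(),'mid',w.mean(0).round(4),np.linalg.norm(v).round(4),a.round(1))
m=w.mean(0);go([m[0],m[1],.12],a+90)
w=px2w(d,[(150,209)],.025);print(w)
print('cup',px2w(d,[(263,313),(330,313)],.071).mean(0))
```

```text
[[0.4827, -0.3451, 0.025], [0.4656, -0.2065, 0.025]] mid [ 0.4741 -0.2758  0.025 ] 0.1396 -83.0
t 54.2 pos [ 0.4618 -0.1907  0.1874] yaw 90.07 tilt 0.02 q [ 0.78  0.78 -0.86  1.8   0.73  0.92  1.16]
shift now-axes units [ 2.25 -0.41 -2.84]
turn units [10.38  0.   -0.  ] shift in target axes [ 2.25 -2.86  0.06]
[[ 0.45702734 -0.33124247  0.025     ]]
cup [ 0.52922072 -0.20722961  0.071     ]
```

{"method": "send_rows", "body": {
  "commands": [
    [[0,0,0],[1,0,0],45],
    [[0,0,0],[1,0,0],45],
    [[0,0,0],[1,0,0],45],
    [[0,0,0],[1,0,0],45],
    [[0,0,0],[1,0,0],45],
    [[0,0,0],[1,0,0],45],
    [[0,0,0],[1,0,0],45],
    [[0,0,0],[1,0,0],45],
    [[0,0,0],[1,0,0],45],
    [[0,0,0],[1,0,0],45],
    [[0,-0.5,0],[0.38,0,0],45],
    [[0,-0.8,0],[0,0,0],45]
  ]
}}

```text
time: 55.4
ee_pos: [0.468, -0.2296, 0.1878]
tool_rot: [0.706, -0.044, 0.706, 0.044]
ft_force: [0.1, -0.2, 0.2]
finger_gap: 0.0449
```

{"method": "send_rows", "body": {
  "commands": [
    [[0.5,-0.8,0],[0,0,0],45],
    [[0.8,-0.76,0.06],[0,0,0],45],
    [[0.9,0,0],[0,0,0],45],
    [[0,0,0],[0,0,0],45],
    [[0,0,0],[0,0,0],45],
    [[0,0,0],[0,0,0],45]
  ]
}}

```text
time: 56.0
ee_pos: [0.4753, -0.2764, 0.1229]
tool_rot: [0.706, -0.044, 0.705, 0.043]
ft_force: [-0.2, 0.4, 0.5]
finger_gap: 0.0447
```

Run:
```python
from h import *
d=snap('wrist','w31.png')
go([.474,-.276,.0235],7); print(robot.state()['finger_gap'],robot.state()['ft_force'])
```

```text
t 56.05 pos [ 0.4753 -0.2764  0.1228] yaw 7.01 tilt 0.1 q [ 0.68  0.84 -0.41  1.7   0.48  0.7   0.14]
shift now-axes units [ 3.31  0.02 -0.05]
turn units [0.   0.01 0.01] shift in target axes [ 3.31  0.02 -0.04]
0.045338567750033906 [ 0.61621079 -0.95169875  0.05003651]
```

View pics/w31.png

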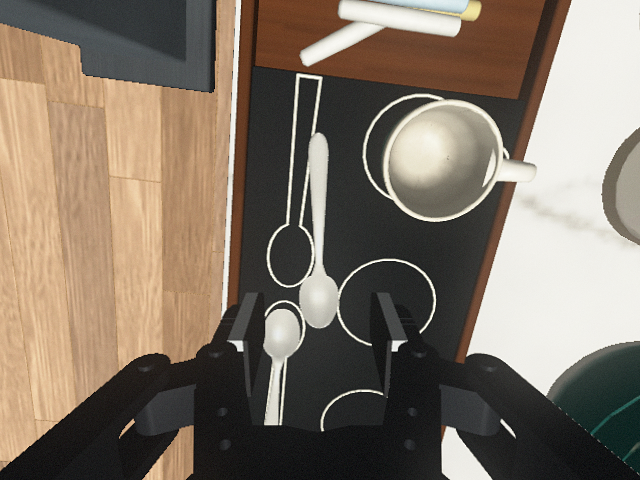

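{"method": "send_rows", "body": {
  "commands": [
    [[0.8,0,0],[0,0,0],45],
    [[0.9,0,0],[0,0,0],45],
    [[0.8,0,0],[0,0,0],45],
    [[0.5,0,0],[0,0,0],45],
    [[0.3,0,0],[0,0,0],45],
    [[0,0,0],[0,0,0],45],
    [[0,0,0],[0,0,0],45],
    [[0,0,0],[0,0,0],8],
    [[0,0,0],[0,0,0],8],
    [[0,0,0],[0,0,0],8],
    [[0,0,0],[0,0,0],8],
    [[0,0,0],[0,0,0],8]
  ]
}}

```text
time: 57.25
ee_pos: [0.4751, -0.2768, 0.0235]
tool_rot: [0.706, -0.043, 0.705, 0.043]
ft_force: [-1.6, 0.2, 10.7]
finger_gap: 0.0193
```

Run:
```python
from h import *
d=snap('wrist','w32.png')
go([.458,-.2478,.05],0); print(robot.state()['finger_gap'],robot.state()['ft_force'])
```

```text
t 57.3 pos [ 0.4751 -0.2768  0.0235] yaw 6.96 tilt 0.07 q [ 0.63  1.   -0.31  1.75  0.58  0.49  0.06]
shift now-axes units [-0.89  1.03 -0.45]
turn units [0.87 0.01 0.01] shift in target axes [-0.88  0.97 -0.57]
0.01927568836226918 [-1.79616122  0.37026456 10.82718309]
```

View pics/w32.png

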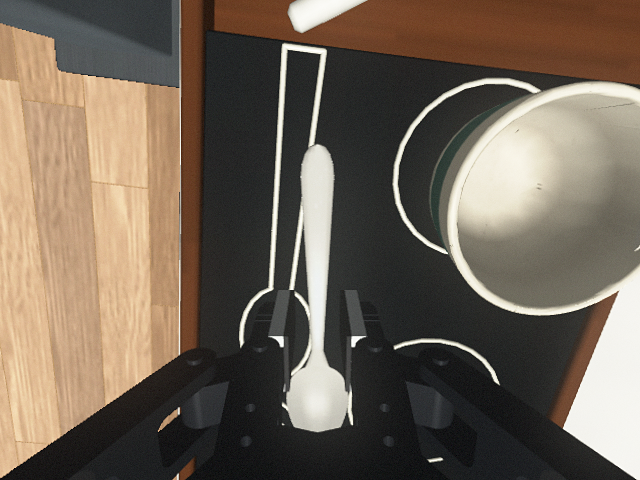

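{"method": "send_rows", "body": {
  "commands": [
    [[-0.5,0,0],[0,0,0],8],
    [[-0.5,0,0],[0,0,0],8],
    [[0,0,0],[0.87,0,0],8],
    [[0,0,-0.65],[0,0,0],8],
    [[0,0.43,0],[0,0,0],8],
    [[0,0.4,0],[0,0,0],8],
    [[0,0,0],[0,0,0],8],
    [[0,0,0],[0,0,0],8]
  ]
}}

```text
time: 58.1
ee_pos: [0.4558, -0.2514, 0.0526]
tool_rot: [0.707, -0.0, 0.707, 0.0]
ft_force: [0.1, -0.7, 0.6]
finger_gap: 0.0189
```

Run:
```python
from h import *
d=snap('wrist','w33.png')
go([.4555,-.252,.0245],0); print(robot.state()['finger_gap'],robot.state()['ft_force'])
```

```text
t 58.15 pos [ 0.4556 -0.2517  0.0525] yaw 0.02 tilt 0.01 q [ 0.59  0.92 -0.28  1.85  0.53  0.45 -0.06]
shift now-axes units [ 0.93 -0.01 -0.  ]
turn units [0. 0. 0.] shift in target axes [ 0.93 -0.01 -0.  ]
0.019009900442968228 [-0.6171086  -0.50756599 -0.27598684]
```

View pics/w33.png

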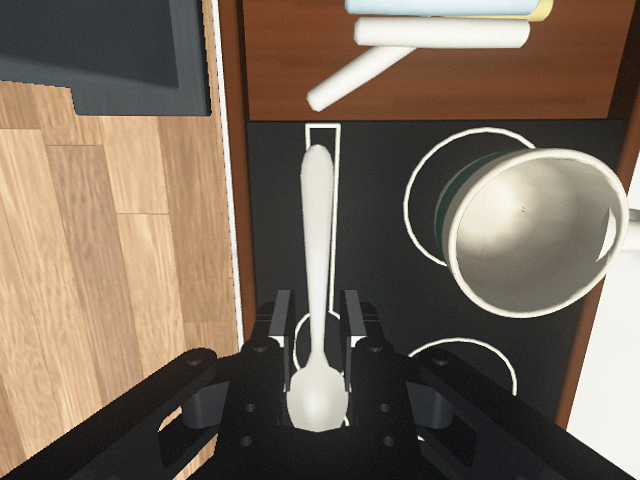

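{"method": "send_rows", "body": {
  "commands": [
    [[0.4,0,0],[0,0,0],8],
    [[0.3,0,0],[0,0,0],8],
    [[0.1,0,0],[0,0,0],8],
    [[0.08,0,0],[0,0,0],8],
    [[0.04,0,0],[0,0,0],8],
    [[0,0,0],[0,0,0],8]
  ]
}}

```text
time: 58.75
ee_pos: [0.4553, -0.2516, 0.0249]
tool_rot: [0.707, 0.0, 0.707, 0.0]
ft_force: [-0.1, -0.1, 0.1]
finger_gap: 0.0193
```

{"method": "send_rows", "body": {
  "commands": [
    [[0,0,0],[0,0,0],32],
    [[0,0,0],[0,0,0],32],
    [[0,0,0],[0,0,0],32],
    [[-0.4,0,0],[0,0,0],32],
    [[-0.8,0,0],[0,0,0],32],
    [[-1,0,0],[0,0,0],32],
    [[-1,0,0],[0,0,0],32],
    [[-1,0,0],[0,0,0],32],
    [[-1,0,0],[0,0,0],32],
    [[0,0,0],[0,0,0],32],
    [[0,0,0],[0,0,0],32]
  ]
}}

```text
time: 59.85
ee_pos: [0.4551, -0.2517, 0.1817]
tool_rot: [0.707, -0.0, 0.707, -0.0]
ft_force: [-0.5, 0.2, -0.7]
finger_gap: 0.0323
```

Run:
```python
from h import *
d=snap('wrist','w34.png')
go([.462,.0995,.2],90); print(robot.state()['finger_gap'],robot.state()['ft_force'])
```

```text
t 59.9 pos [ 0.4549 -0.2516  0.1809] yaw -0.0 tilt 0.02 q [ 0.67  0.72 -0.42  1.75  0.4   0.76  0.05]
shift now-axes units [-0.64 11.7   0.24]
turn units [-11.25  -0.    -0.  ] shift in target axes [-0.64 -0.24 11.7 ]
0.03207379545018804 [-0.10871393  0.37522951 -0.26182427]
```

View pics/w34.png

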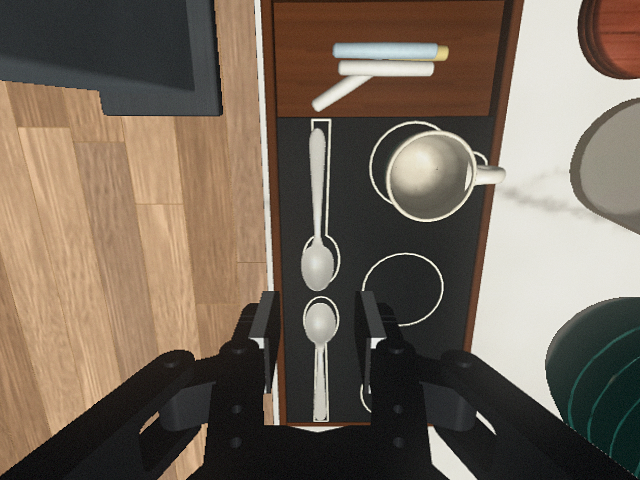

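Run:
```python
from h import *
d=robot.get_image('wrist')
w=px2w(d,[(318,127),(318,291)],.025);print('spoon a',w.mean(0).round(4),np.linalg.norm(w[0]-w[1]))
o=px2w(d,[(321,119),(322,285)],.02);print('outline',o.round(4))
w=px2w(d,[(320,303),(319.5,421)],.025);print('spoon b',w.mean(0).round(4),np.linalg.norm(w[0]-w[1]))
# cup rim
print('cup',px2w(d,[(386,174),(477,174)],.071).mean(0),px2w(d,[(431,129),(431,221)],.071).mean(0))
circles(rect(d))
```

```text
spoon a [ 0.4548 -0.2515  0.025 ] 0.13973022399263968
outline [[ 0.457  -0.1758  0.02  ]
 [ 0.4584 -0.3179  0.02  ]]
spoon b [ 0.4565 -0.3996  0.025 ] 0.13260202831911055
cup [ 0.53116157 -0.21052342  0.071     ] [ 0.53106447 -0.21242697  0.071     ]
 circle x 0.5458 y -0.2213 r 0.0352
 circle x 0.5302 y -0.3233 r 0.0356
 circle x 0.4402 y -0.3538 r 0.0342
 circle x 0.4372 y -0.2952 r 0.0352
```

{"method": "send_rows", "body": {
  "commands": [
    [[-0.2,0.8,0],[0,0,0],32],
    [[-0.2,1,0],[0,0,0],32],
    [[-0.2,1,0.1],[0,0,0],85],
    [[0,1,0.1],[0,0,0],85],
    [[0,1,0],[0,0,0],85],
    [[0,1,0],[0,0,0],85],
    [[0,1,0],[0,0,0],85],
    [[0,1,0],[0,0,0],85],
    [[0,1,0],[0,0,0],85],
    [[0,1,0],[0,0,0],85],
    [[0,1,0],[0,0,0],85],
    [[0,0.9,0],[0,0,0],85]
  ]
}}

```text
time: 61.15
ee_pos: [0.4607, 0.1009, 0.1983]
tool_rot: [0.707, -0.0, 0.708, 0.0]
ft_force: [1.2, 0.0, -0.8]
finger_gap: 0.0851
```

{"method": "send_rows", "body": {
  "commands": [
    [[0,0,0],[-1,0,0],85],
    [[0,0,0],[-1,0,0],85],
    [[0,0,0],[-1,0,0],85],
    [[0,0,0],[-1,0,0],85],
    [[0,0,0],[-1,0,0],85],
    [[0,0,0],[-1,0,0],85],
    [[0,0,0],[-1,0,0],85],
    [[0,0,0],[-1,0,0],85],
    [[0,0,0],[-1,0,0],85],
    [[0,0,0],[-1,0,0],85],
    [[0,0,0],[-1,0,0],85],
    [[0,0,0],[-0.25,0,0],85]
  ]
}}

```text
time: 62.35
ee_pos: [0.4609, 0.0993, 0.1982]
tool_rot: [0.499, -0.5, 0.499, 0.501]
ft_force: [-0.1, -0.6, 0.0]
finger_gap: 0.0852
```

{"method": "send_rows", "body": {
  "commands": [
    [[0,0,0],[0,0,0],85],
    [[0,0,0],[0,0,0],85]
  ]
}}

```text
time: 62.55
ee_pos: [0.4611, 0.0994, 0.1987]
tool_rot: [0.501, -0.499, 0.501, 0.499]
ft_force: [-0.2, -0.4, -0.6]
finger_gap: 0.0847
```

Run:
```python
from h import *
d=snap('wrist','w35.png')
go([.461,.0995,.0376],90); print(robot.state()['finger_gap'],robot.state()['ft_force'])
```

```text
t 62.6 pos [0.4611 0.0995 0.1988] yaw 89.85 tilt 0.01 q [ 0.18  0.71 -0.83  1.88  0.69  0.86  0.57]
shift now-axes units [5.37 0.   0.  ]
turn units [-0.02  0.   -0.  ] shift in target axes [5.37 0.   0.  ]
0.08466689887738736 [-0.34381338 -1.42548996 -0.51255913]
```

View pics/w35.png

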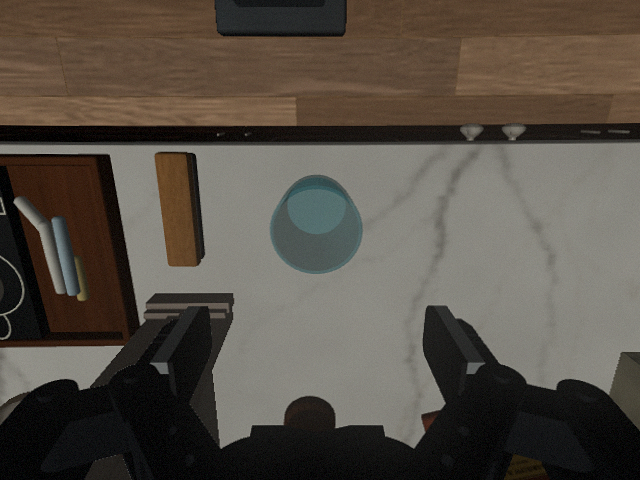

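{"method": "send_rows", "body": {
  "commands": [
    [[0.8,0,0],[0,0,0],85],
    [[1,0,0],[0,0,0],85],
    [[1,0,0],[0,0,0],85],
    [[1,0,0],[0,0,0],85],
    [[0.8,0,0],[0,0,0],85],
    [[0.5,0,0],[0,0,0],85],
    [[0.25,0,0],[0,0,0],85],
    [[0,0,0],[0,0,0],85]
  ]
}}

```text
time: 63.4
ee_pos: [0.461, 0.0995, 0.0381]
tool_rot: [0.5, -0.5, 0.5, 0.5]
ft_force: [-0.2, 0.3, 0.1]
finger_gap: 0.085
```

{"method": "send_rows", "body": {
  "commands": [
    [[0,0,0],[0,0,0],50],
    [[0,0,0],[0,0,0],50],
    [[0,0,0],[0,0,0],50],
    [[0,0,0],[0,0,0],50],
    [[0,0,0],[0,0,0],50]
  ]
}}

```text
time: 63.9
ee_pos: [0.4617, 0.0994, 0.0395]
tool_rot: [0.501, -0.5, 0.5, 0.5]
ft_force: [-0.5, -0.6, 8.9]
finger_gap: 0.0665
```

Run:
```python
from h import *
d=snap('wrist','w36.png')
go([.461,-.3245,.155],90); print(robot.state()['finger_gap'],robot.state()['ft_force'])
```

```text
t 63.95 pos [0.4617 0.0994 0.0395] yaw 89.96 tilt 0.1 q [ 0.01  0.95 -0.53  2.02  1.09  0.48  0.22]
shift now-axes units [-3.860e+00  1.000e-02 -1.413e+01]
turn units [-0.01  0.    0.01] shift in target axes [ -3.85   0.02 -14.13]
0.06626024768393285 [-0.25817166 -1.55809963  7.18175211]
```

{"method": "send_rows", "body": {
  "commands": [
    [[-0.6,0,0],[0,0,0],50],
    [[-1,0,0],[0,0,0],50],
    [[-1,0,0],[0,0,0],50],
    [[-1,0,0],[0,0,0],50],
    [[-0.3,0,-0.5],[0,0,0],50],
    [[0,0,-1],[0,0,0],50],
    [[0,0,-1],[0,0,0],50],
    [[0,0,-1],[0,0,0],50],
    [[0,0,-1],[0,0,0],50],
    [[0,0,-1],[0,0,0],50],
    [[0,0,-1],[0,0,0],50],
    [[0,0,-1],[0,0,0],50]
  ]
}}

```text
time: 65.15
ee_pos: [0.461, -0.127, 0.1561]
tool_rot: [0.5, -0.5, 0.5, 0.5]
ft_force: [1.1, 0.1, -1.6]
finger_gap: 0.0664
```

{"method": "send_rows", "body": {
  "commands": [
    [[0,0,-1],[0,0,0],50],
    [[0,0,-1],[0,0,0],50],
    [[0,0,-1],[0,0,0],50],
    [[0,0,-1],[0,0,0],50],
    [[0,0,-1],[0,0,0],50],
    [[0,0,-1],[0,0,0],50],
    [[0,0,-0.6],[0,0,0],50],
    [[0,0,0],[0,0,0],50],
    [[0,0,0],[0,0,0],50],
    [[0,0,0],[0,0,0],50]
  ]
}}

```text
time: 66.15
ee_pos: [0.4614, -0.3228, 0.1558]
tool_rot: [-0.5, 0.5, -0.5, -0.5]
ft_force: [0.2, 0.6, -1.7]
finger_gap: 0.0658
```

Run:
```python
from h import *
d=snap('wrist','w37.png')
go([.533,-.3245,.0605],90); print(robot.state()['finger_gap'],robot.state()['ft_force'])
```

```text
t 66.2 pos [ 0.4614 -0.3229  0.1558] yaw 90.06 tilt 0.01 q [ 0.96  0.9  -0.85  1.61  0.78  1.    1.43]
shift now-axes units [ 3.18 -2.39 -0.06]
turn units [0.01 0.   0.  ] shift in target axes [ 3.18 -2.39 -0.05]
0.0661022617077014 [ 0.06042186  0.10448616 -1.48186585]
```

View pics/w37.png

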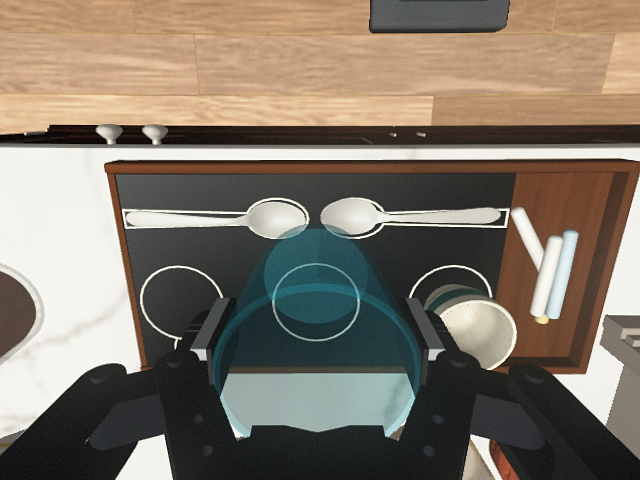

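{"method": "send_rows", "body": {
  "commands": [
    [[0,-0.6,-0.05],[0,0,0],50],
    [[0,-0.8,0],[0,0,0],50],
    [[0,-0.7,0],[0,0,0],50],
    [[0.3,-0.3,0],[0,0,0],50],
    [[0.7,0,0],[0,0,0],50],
    [[0.8,0,0],[0,0,0],50],
    [[0.7,0,0],[0,0,0],50],
    [[0.4,0,0],[0,0,0],50],
    [[0.15,0,0],[0,0,0],50],
    [[0,0,0],[0,0,0],50],
    [[0,0,0],[0,0,0],50]
  ]
}}

```text
time: 67.3
ee_pos: [0.5335, -0.3252, 0.0647]
tool_rot: [-0.5, 0.5, -0.5, -0.5]
ft_force: [-1.2, -0.0, -1.3]
finger_gap: 0.0664
```

Run:
```python
from h import *
d=snap('wrist','w38.png')
go([.533,-.3245,.0605],90); print(robot.state()['finger_gap'],robot.state()['ft_force'])
```

```text
t 67.35 pos [ 0.5335 -0.3252  0.0648] yaw 89.99 tilt 0.06 q [ 0.83  1.1  -0.78  1.43  0.86  0.97  1.4 ]
shift now-axes units [0.14 0.02 0.02]
turn units [-0.   -0.    0.01] shift in target axes [0.14 0.02 0.02]
0.06596776735222763 [-0.43289677 -0.78605952 -0.60477749]
```

View pics/w38.png

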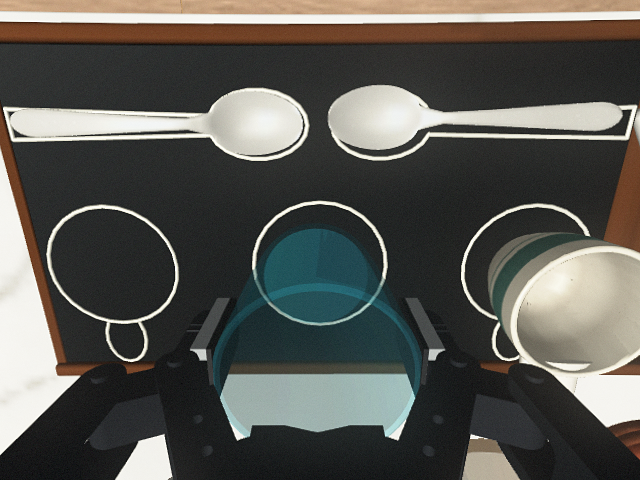

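Lower the last ~4 mm gently and release.

{"method": "send_rows", "body": {
  "commands": [
    [[0.07,0.02,0.02],[0,0,0],50],
    [[0.06,0,0],[0,0,0],50],
    [[0,0,0],[0,0,0],50],
    [[0,0,0],[0,0,0],50]
  ]
}}

```text
time: 67.75
ee_pos: [0.5326, -0.3245, 0.06]
tool_rot: [0.5, -0.5, 0.5, 0.5]
ft_force: [-0.3, -0.5, -0.8]
finger_gap: 0.0656
```

{"method": "send_rows", "body": {
  "commands": [
    [[0,0,0],[0,0,0],82],
    [[0,0,0],[0,0,0],82],
    [[0,0,0],[0,0,0],82],
    [[-0.4,0,0],[0,0,0],82],
    [[-0.8,0,0],[0,0,0],82],
    [[-1,0,0],[0,0,0],82],
    [[-1,0,0],[0,0,0],82],
    [[-1,0,0],[0,0,0],82],
    [[-0.5,0.5,0],[0,0,0],82],
    [[0,0.7,0],[0,0,0],82],
    [[0,0.7,0],[0,0,0],82],
    [[0,0,0],[0,0,0],82]
  ]
}}

```text
time: 68.95
ee_pos: [0.4737, -0.3252, 0.2022]
tool_rot: [0.5, -0.5, 0.501, 0.5]
ft_force: [-0.2, -0.9, -0.0]
finger_gap: 0.0818
```

Run:
```python
from h import *
d=snap('wrist','w39.png')
go([.40,-.3245,.25],90)
```

```text
t 69.0 pos [ 0.475  -0.325   0.2021] yaw 89.96 tilt 0.05 q [ 0.95  0.86 -0.88  1.51  0.71  1.11  1.49]
shift now-axes units [-1.6   2.5   0.01]
turn units [-0.01 -0.01  0.  ] shift in target axes [-1.6   2.5   0.02]
```

View pics/w39.png

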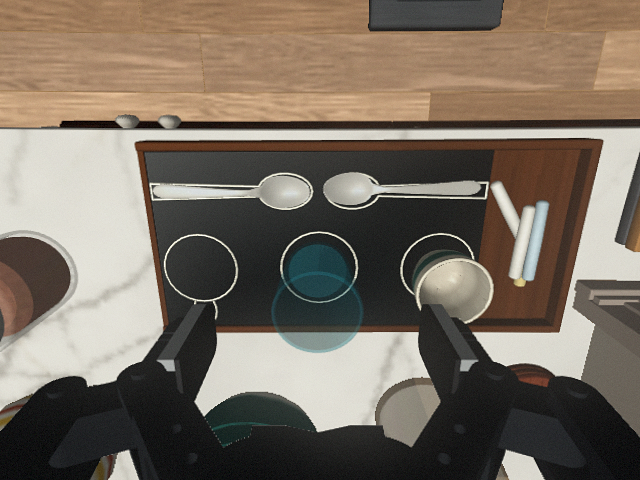

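{"method": "send_rows", "body": {
  "commands": [
    [[-0.3,0.8,0],[0,0,0],82],
    [[-0.5,0.9,0],[0,0,0],82],
    [[-0.5,0.8,0],[0,0,0],82],
    [[0,0,-0.8],[0,0,0],82],
    [[0,0,-0.8],[0,0,0],82],
    [[0,0,0],[0,0,0],82],
    [[0,0,0],[0,0,0],82]
  ]
}}

```text
time: 69.7
ee_pos: [0.4012, -0.3721, 0.2402]
tool_rot: [0.5, -0.5, 0.5, 0.5]
ft_force: [0.2, 0.4, 0.3]
finger_gap: 0.0823
```

Run:
```python
from h import *
t=snap('top','top9.png'); d=robot.get_image('wrist'); snap('wrist','w40.png')
cv2.imwrite('pics/t9z.png',cv2.cvtColor(cv2.resize(t['image'][195:285,300:480],None,fx=4.4,fy=4.4,interpolation=cv2.INTER_CUBIC),cv2.COLOR_RGB2BGR))
for cam,D in (('top',t),('wrist',d)):
  for n,z in (('duster',.026),('glass',.06),('cup_a',.06),('spoon_a',.026),('chalk_0',.025)):
    for r in robot.silhouettes(cam,n):
      m=r['pixels'].astype(np.uint8)
      if m.sum()<30 or r['score']<.3: continue
      c=max(cv2.findContours(m,0,2)[0],key=cv2.contourArea)
      b=px2w(D,cv2.boxPoints(cv2.minAreaRect(c)),z); print(cam,n,round(r['score'],2),b.mean(0).round(3))
go([.4,-.3,.25],90)
```

```text
top duster 0.56 [ 0.463 -0.027  0.026]
top glass 0.73 [ 0.506 -0.278  0.06 ]
top glass 0.7 [ 0.533 -0.329  0.06 ]
top cup_a 0.78 [ 0.541 -0.214  0.06 ]
top spoon_a 0.67 [ 0.456 -0.294  0.026]
top spoon_a 0.58 [ 0.458 -0.362  0.026]
top chalk_0 0.61 [ 0.504 -0.131  0.025]
top chalk_0 0.38 [ 0.508 -0.284  0.025]
wrist glass 0.81 [ 0.545 -0.326  0.06 ]
wrist cup_a 0.9 [ 0.519 -0.208  0.06 ]
wrist cup_a 0.4 [ 0.447 -0.088  0.06 ]
wrist spoon_a 0.98 [ 0.454 -0.253  0.026]
wrist spoon_a 0.72 [ 0.457 -0.4    0.026]
wrist spoon_a 0.43 [ 0.503 -0.142  0.026]
wrist chalk_0 0.96 [ 0.469 -0.16   0.025]
wrist chalk_0 0.82 [ 0.503 -0.13   0.025]
wrist chalk_0 0.82 [ 0.504 -0.142  0.025]
wrist chalk_0 0.53 [ 0.543 -0.138  0.025]
t 70.35 pos [ 0.4006 -0.3725  0.24  ] yaw 90.0 tilt 0.01 q [ 1.14  0.79 -0.93  1.56  0.67  1.14  1.63]
shift now-axes units [-0.33  0.02  2.42]
turn units [ 0.  0. -0.] shift in target axes [-0.33  0.02  2.42]
```

View pics/t9z.png

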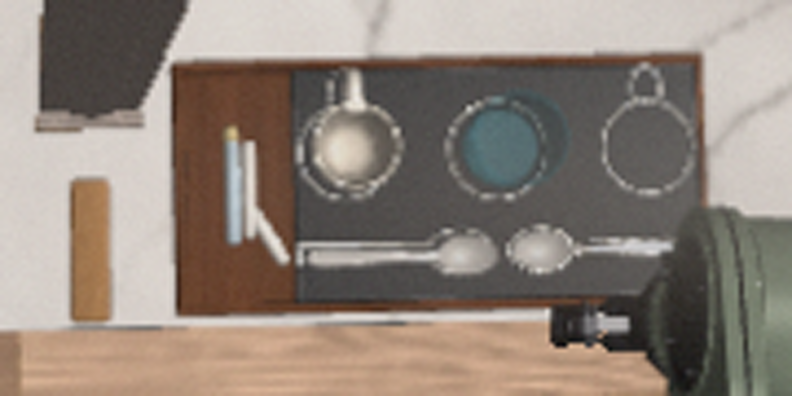

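View pics/w40.png

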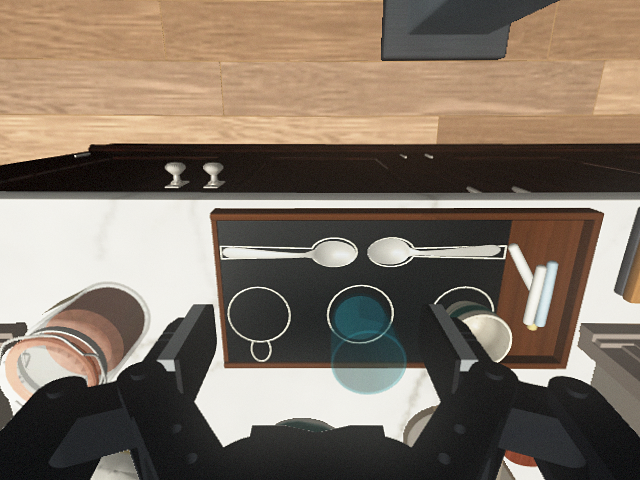

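Run:
```python
from h import *
print(robot.close_job(), robot.state()['time'])
```

```text
the job is handed in; nothing more can be done
the job is handed in; nothing more can be done
```

The job is handed in at about 70 s of the 210 s allowed. I took the duster from the trough, wiped all four chalk sticks into it in one pass, and put the duster felt down on the counter left of the board. I then placed both spoons, the one cup that was there (in outline a) and the glass. I saw no second cup in any picture.

**Knocked spoon:** the spoon in outline a had been knocked a few centimetres aside by the time I was bringing the glass over. I set the glass down on the counter, put the spoon back, then placed the glass.

**Last checks in the pictures:**
- **Chalk:** all four sticks are in the trough. The closest is about 13 mm inside the limit. Two lie on top of the others, still below the height limit.
- **Spoons:** the re-placed one is about 5 mm off its mark, the other about 2 mm. Bowls point to the middle.
- **Cup and glass:** each stands upright in its outline, with the cup handle pointing away. Before I backed away, the cup measured within about 2 mm of its mark.
- **Duster:** flat at about (0.464, -0.026), off the board.
- **Milk pot and jar:** the arm never went near either, but I did not re-measure them at the end.

**Disagreements:** the final network outlines put the cup and glass about 10 mm apart between the top and wrist cameras. I put this down to their height, and I trusted the rim and foot fits instead. The top camera also gave two clearly false readings on the slate: a glass at (0.506, -0.278) and a chalk at (0.508, -0.284).

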